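Change over the jar mill

TASK

Change over the jar mill: stop it by turning its speed dial back to 0, and only then move all finished jars from its rollers into the empty bin and lay all the fresh jars from the other bin on the two rollers, resting squarely in the hollow between them. When every jar is in its place, set the dial to 4 (the fourth number line clockwise from the dotted 0 mark) and leave it there; never touch a jar while the dial is off 0, and leave the tub, the carton and the screwdriver alone.

Things in the scene. Friction and masses are not known exactly. Their poses are not given: they have to be found in the camera images.
- mill: jar mill, fixed: grey frame 130 mm deep (x). Two black rubber rollers, diameter 25 mm, run along y at x = -18 and +18 mm, axes 75 mm above the bench, 250 mm long between end plates (inner faces y = -125 and 125 mm, tops at 92 mm). The drive box with the dial on its flat top (92 mm) adjoins the -y end. Origin: on the bench, midway between rollers and end plates; z up.
- rollers_mid (a point): middle of the mill's loading place: on the line along which a jar's axis lies when it rests in the hollow between the rollers, midway between the end plates, 104 mm above the bench; axes as the mill's. There is room for three jars end to end.
- dial (a joint): speed dial, rad: 0 = off, at its stop, on the scale's mark 0; grows clockwise seen from above to a stop at mark 10 (4.189). Even scale, 0.419 rad (24 degrees) per number, no detents; mark 4 is at 1.676. Stays where it is left (friction about 0.04 N m).
- dial_grip (a point): on the dial's vertical axis at the height to grip, 25 mm above the dial plate. Black bar grip 46 mm long, 14 mm wide, top 35 mm above the plate, on a disc 48 mm across and 5 mm high. A white line on top runs from the centre to the pointer end, which at dial angle q stands at 120 degrees minus q, counted counter-clockwise from above from the mill's +x (mark 5 is at +x).
- dial_zero (a point): the scale's mark 0 (off) on the dial plate: a bold line with a round dot beyond it, 120 degrees counter-clockwise from the mill's +x about the dial's axis. From there clockwise: a line for each number, a short fine line at each half, bold lines at 5 and 10; no figures. Radius 31 to 42 mm about the axis.
- bin_fresh: orange open picking bin with the fresh jars, loose, 0.6 kg, 106 mm (x) by 262 mm (y), 3 mm walls 52 mm high, front (-x) 30 mm. Origin: centre of underside, z up. Grey zigzag floor: three V grooves along x, bottoms at y = -74, 0, 74 mm, 6 mm up, sides sloped 13 degrees, ridges 8.5 mm higher. A jar laid along x rolls to a groove bottom, its axis 29 mm above the underside.
- bin_done: a second bin, same in shape, size and frame as bin_fresh, also loose; empty at the start: it takes the finished jars.
- tub: bystander: round yellow plastic tub, about 100 mm across, 45 mm high; origin under its centre.
- carton: bystander: small cardboard box 70 x 90 x 60 mm; origin under its centre.
- driver: bystander: screwdriver, 180 mm long, lying along its own x on the bench.
- done1: finished jar (on the mill's rollers at the start, along them; may be absent): closed steel can on its side, 41 mm diameter, 64 mm long, 0.18 to 0.34 kg, with a rubber tyre 10 mm wide and 44 mm in diameter near each end (bare steel for the middle 36 mm). Origin at its centre; x along its axis.
- done2: finished jar (on the mill's rollers at the start, along them; may be absent): closed steel can on its side, 41 mm diameter, 64 mm long, 0.18 to 0.34 kg, with a rubber tyre 10 mm wide and 44 mm in diameter near each end (bare steel for the middle 36 mm). Origin at its centre; x along its axis.
- done3: finished jar (on the mill's rollers at the start, along them; may be absent): closed steel can on its side, 41 mm diameter, 64 mm long, 0.18 to 0.34 kg, with a rubber tyre 10 mm wide and 44 mm in diameter near each end (bare steel for the middle 36 mm). Origin at its centre; x along its axis.
- fresh1: fresh jar (at the start in a groove of bin_fresh, along the bin's x; may be absent): closed steel can on its side, 41 mm diameter, 64 mm long, 0.18 to 0.34 kg, with a rubber tyre 10 mm wide and 44 mm in diameter near each end (bare steel for the middle 36 mm). Origin at its centre; x along its axis.
- fresh2: fresh jar (at the start in a groove of bin_fresh, along the bin's x; may be absent): closed steel can on its side, 41 mm diameter, 64 mm long, 0.18 to 0.34 kg, with a rubber tyre 10 mm wide and 44 mm in diameter near each end (bare steel for the middle 36 mm). Origin at its centre; x along its axis.
- fresh3: fresh jar (at the start in a groove of bin_fresh, along the bin's x; may be absent): closed steel can on its side, 41 mm diameter, 64 mm long, 0.18 to 0.34 kg, with a rubber tyre 10 mm wide and 44 mm in diameter near each end (bare steel for the middle 36 mm). Origin at its centre; x along its axis.

How it is judged:
By the outcome, as a careful person would: the job done as asked, in the order asked, and still so for the second after the job is handed in, with the robot touching nothing.
Of done1, done2, done3 only 2 to 3 are there at a start; the rules pass over those that are not, and their reading is None.
Of fresh1, fresh2, fresh3 only 2 to 3 are there at a start; the rules pass over those that are not, and their reading is None.
At some moment in a run one of bin_fresh, bin_done may be knocked a few centimetres aside while the robot is not near it.
It also fails if it takes over 210 s, if anything falls off the work surface, if the arm or the gripper's body presses on something with over 40 N, if the wrist force passes 120 N, or if a joint passes its speed limit or range.

ROBOT

A 7-joint arm with a two-finger parallel gripper is mounted at the origin on the work surface. World frame = base frame: x ahead of the robot, y to its left, z up, the work surface at z = 0. Lengths are in mm, angles in rad, forces in N, time in s.
With the tool pointing down it reaches from about 350 to 900 mm from the base axis. Payload 8.1 kg.
Tool frame: the origin (TCP) lies between the finger pads; the fingertips stand 14 mm ahead of it and the grasp point (between the pads) lies 5 mm behind it; y points along the fingers, z is the direction in which the jaws open and shut, and the axes are right-handed (so a half turn about y gives the same grasp; the last joint's range is limited). The gripper opens to 85 mm and grips with 20 to 120 N. Pads are 22 mm wide; open, the fingers measure 114 mm over their backs; the gripper's body (76 mm by 85 mm) begins 54 mm behind the grasp point. The pads swing forward as they close: fully open they stand 13 mm farther back than shut.
Start: joints at [-0.103, 0.434, 0.025, 1.573, -0.012, 1.134, -0.075], TCP at [625.012, -0.027, 245.323] pointing down, gripper open.
Joint ranges: [-2.62, 2.62], [-0.44, 2.09], [-1.27, 1.32], [0.08, 2.57], [-1.32, 4.46], [0.12, 2], [-2.74, 2.74]. Speed limits (rad/s): [2.22, 2.22, 3.01, 3.01, 3.14, 3.14, 3.14].

INTERFACE

Orientations are given as [roll, pitch, yaw] about the fixed x, y, z axes, in that order (R = Rz(yaw) Ry(pitch) Rx(roll)).
In Python, from workcell import r, cams, workorder gives the robot as it stands.
- The arm moves only by the tool carry_out, never from a script. Its argument "series" is a list that holds one entry, the list of rows, each a list of 4 numbers: the shift along the tool's x, y, z each as a share of 3 cm, from -1 to 1, then the turn about the tool's y as a share of 0.12 rad, from -1 to 1. A call has 1 to 12 rows; each row shifts and turns the commanded pose from where the row before left it, along the tool's axes as they then stand; what a row does not reach is not made up. A row lasts 1/8 s, in which the tool goes at most 62.5 mm and 10.7 degrees, less where a joint would pass 70% of its speed; a pose out of reach is approached as far as the arm can. A call with a number of a shift or a turn outside -1 to 1 is refused whole. A call with a gripper value outside its range is refused whole. "jaw" is the opening, from 0 (shut) to 1 (fully open), set as the call begins (left out, the last holds). The fingers move at their own pace and stop on an object; "newtons" is the grip in N (left out, the last holds). Time passes only in rows, so rows that do not move let the fingers close. It gives the time, the measured TCP pose, the force and the opening at its end, in the units of the state.
- r.read_state(): the state, without advancing time (a new reading comes with each control period).
- cams.snapshot(name): name is "scene" or "side" or "wrist"; returns a dict with "frame" (384x512x3 uint8, blue, green, red), "range_z" (384x512 float32, mm along the optical axis (not along the pixel's ray), 0 where there is no reading), "fx", "fy", "cx", "cy" (pixels), "rvec" (rotation vector, rad) and "tvec" (3), from world to camera coordinates, as OpenCV has them; the wrist camera has in their place "mount" (4x4, takes a point from camera to tool coordinates, whose origin is the TCP and whose axes are the tool frame's). Camera axes: x right, y down, z forward; pixel columns grow to the right and rows downward; lengths in mm; the calibration is good to about 2 mm. A picture is of the moment at which its call begins: read the wrist's pose just before it.
- workorder.sign_off(): hands the job in, once; it reports no verdict.
The state is a dict: "time_s": time; "joint_positions": joint angles; "joint_velocities": joint speeds; "joint_efforts": joint torques, N m; "ee_pos": TCP position; "ee_rot": TCP orientation; "ft_force": force on the tool from outside, world axes, zero at the start; "wrist_torque": the same for the moment, N m; "grip_width": finger opening in mm.
Only numpy, scipy, OpenCV 4.12 (cv2) and the standard library are available. Lean on these libraries where they do the work, as an engineer would, in place of code of your own. Each camera call takes 0.05 s, during which the arm holds its last target.

## Working session

There is one attempt and no reset: what is moved stays moved. The work goes in short steps, Python scripts to look and compute and a tool call to move; the robot and the scene stay as the last step left them, time stands still between calls to the robot, and variables do not carry over. Pictures are saved under pics/ and viewed, and the job is handed in when it is done.

Besides the shell and the picture viewer there is one more tool, called after "Call:" as a command line: name --argument value ..., lists and objects as JSON in quotes. carry_out: Moves the arm, as the interface text tells. Shift numbers are shares of 3 cm and turn numbers shares of 0.12 rad, none past 1 either way. Its arguments: {"type":"object","properties":{"series":{"type":"array","items":{"type":"array","items":{"type":"array","items":{"type":"number","minimum":-1,"maximum":1}}}},"jaw":{"type":"number"},"newtons":{"type":"number"}},"required":["series"]}

```bash
ls; mkdir -p pics
cat > h.py <<'E'
import numpy as np, cv2
from workcell import r, cams, workorder
from scipy.spatial.transform import Rotation as Ro
def snap(n):
    s=r.read_state(); d=cams.snapshot(n); 
    if n=='wrist':
        T=np.eye(4);T[:3,:3]=Ro.from_euler('xyz',s['ee_rot']).as_matrix();T[:3,3]=s['ee_pos']
        d['c2w']=T@np.array(d['mount'])
    else:
        R=cv2.Rodrigues(np.array(d['rvec'],float))[0];T=np.eye(4);T[:3,:3]=R.T;T[:3,3]=-R.T@np.array(d['tvec']).ravel();d['c2w']=T
    return d
def cloud(d):
    h,w=d['range_z'].shape;u,v=np.meshgrid(np.arange(w),np.arange(h));z=d['range_z']
    P=np.stack([(u-d['cx'])/d['fx']*z,(v-d['cy'])/d['fy']*z,z],-1)
    return P@d['c2w'][:3,:3].T+d['c2w'][:3,3]
def proj(d,p):
    T=np.linalg.inv(d['c2w']);q=np.atleast_2d(p)@T[:3,:3].T+T[:3,3]
    return np.stack([q[:,0]/q[:,2]*d['fx']+d['cx'],q[:,1]/q[:,2]*d['fy']+d['cy']],-1)
def save(d,f,box=None,k=1):
    im=d['frame']
    if box: im=im[box[1]:box[3],box[0]:box[2]]
    im=cv2.resize(im,None,fx=k,fy=k,interpolation=cv2.INTER_CUBIC);cv2.imwrite('pics/'+f,im)
E
python3 - <<'E'
from h import *
s=r.read_state();print(s)
for n in ['scene','side','wrist']:
    d=snap(n);save(d,n+'0.png',k=1.5);np.savez('/tmp/'+n+'0.npz',**{k:d[k] for k in ['frame','range_z','c2w','fx','fy','cx','cy']});print(n,d['c2w'].round(2),d['fx'])
E
```

```text
pics
{'time_s': 0.0, 'joint_positions': array([-0.10261888,  0.43518747,  0.02495238,  1.57411599, -0.01160071,
        1.13401279, -0.07507443]), 'joint_velocities': array([ 7.43625590e-04, -4.56533114e-05, -5.49367842e-06, -2.07919110e-04,
       -7.76180716e-04,  8.88814401e-04, -9.50217985e-06]), 'joint_efforts': array([ 8.97134169e-05, -6.70461059e+01,  1.02531374e+00, -3.16203833e+01,
        1.55155628e-02,  1.25530543e-02, -1.11555586e-06]), 'ee_pos': array([ 6.24501424e+02, -3.21778379e-02,  2.44540476e+02]), 'ee_rot': array([-1.57236943e+00, -1.33099863e-04, -1.57080341e+00]), 'ft_force': array([-0.00641214,  0.35203445, -0.38248655]), 'wrist_torque': array([-0.00322842, -0.01365299, -0.01862603]), 'grip_width': 85.57753300447291}
scene [[-5.60000e-01  6.90000e-01 -4.60000e-01  1.25256e+03]
 [ 8.30000e-01  4.80000e-01 -3.00000e-01  4.38420e+02]
 [ 1.00000e-02 -5.50000e-01 -8.40000e-01  1.27882e+03]
 [ 0.00000e+00  0.00000e+00  0.00000e+00  1.00000e+00]] 498.34239421425895
side [[ 7.10000e-01 -4.30000e-01  5.60000e-01 -3.03880e+02]
 [-7.00000e-01 -4.50000e-01  5.50000e-01 -8.83220e+02]
 [ 1.00000e-02 -7.90000e-01 -6.20000e-01  1.08766e+03]
 [ 0.00000e+00  0.00000e+00  0.00000e+00  1.00000e+00]] 490.9265215267919
wrist [[ 1.0000e+00  0.0000e+00 -0.0000e+00  6.2454e+02]
 [ 0.0000e+00 -9.5000e-01 -3.2000e-01  8.2430e+01]
 [-0.0000e+00  3.2000e-01 -9.5000e-01  3.7240e+02]
 [ 0.0000e+00  0.0000e+00  0.0000e+00  1.0000e+00]] 329.405536369237
```

View pics/scene0.png

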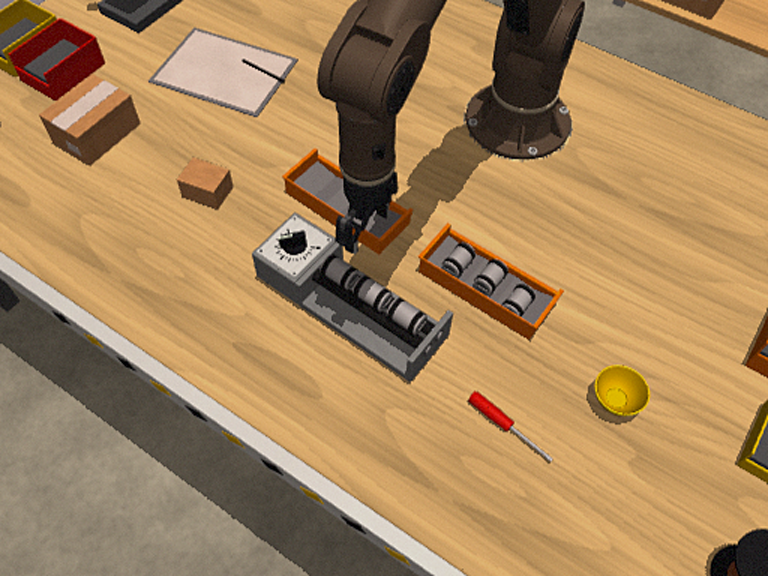

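View pics/side0.png

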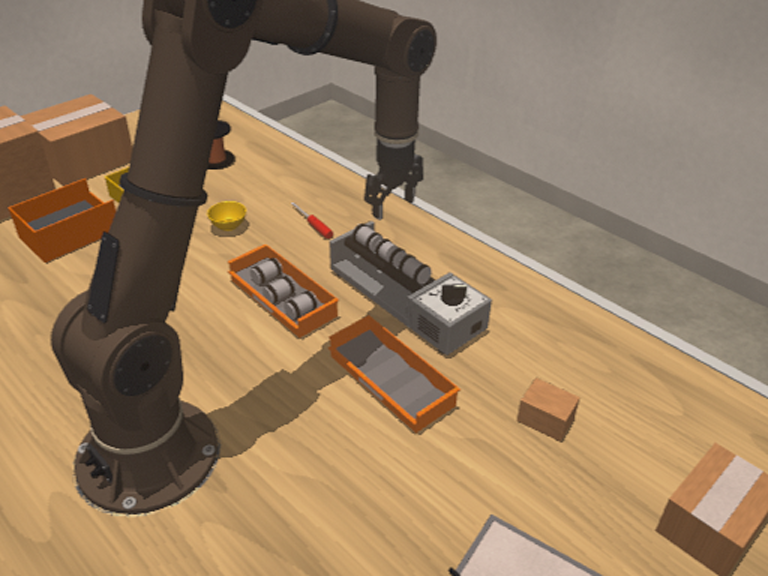

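View pics/wrist0.png

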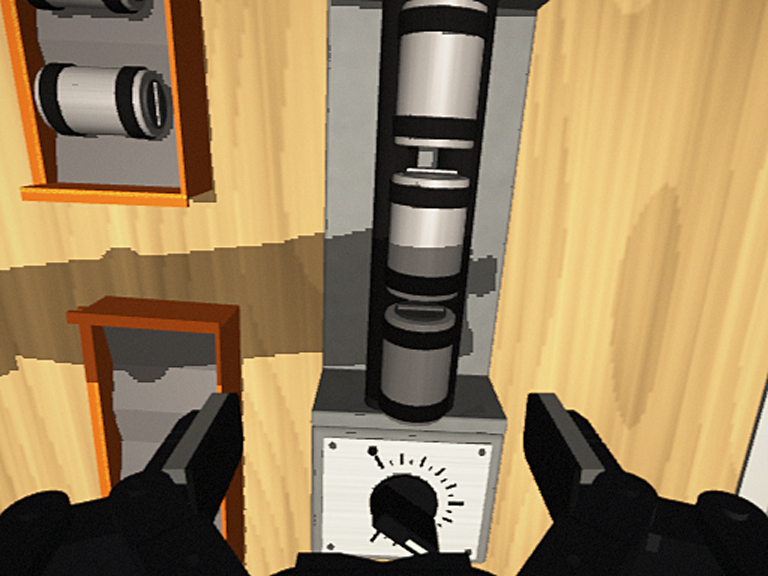

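Run:
```python
import numpy as np,cv2
import h
for n in ['scene','side','wrist']:
    d=dict(np.load(f'/tmp/{n}0.npz'));P=h.cloud(d);im=d['frame'].astype(int)
    hsv=cv2.cvtColor(d['frame'],cv2.COLOR_BGR2HSV)
    ok=(d['range_z']>0)
    # orange
    m=ok&(hsv[...,0]>4)&(hsv[...,0]<14)&(hsv[...,1]>200)&(P[...,2]>5)&(P[...,2]<60)&(abs(P[...,0]-500)<250)&(abs(P[...,1])<350)
    k,l=cv2.connectedComponents(m.astype(np.uint8))
    for i in range(1,k):
        q=P[l==i]
        if len(q)>150: print(n,'orange',len(q),q.min(0).round(),q.max(0).round(),cv2.minAreaRect(q[:,:2].astype(np.float32)))
    m=ok&(P[...,2]>87)&(P[...,2]<97)&(abs(P[...,0]-600)<200)&(abs(P[...,1])<300)
    k,l=cv2.connectedComponents(m.astype(np.uint8))
    for i in range(1,k):
        q=P[l==i]
        if len(q)>60: print(n,'h92',len(q),np.median(q,0).round(1),cv2.minAreaRect(q[:,:2].astype(np.float32)))
    m=ok&(P[...,2]>110)&(P[...,2]<140)&(abs(P[...,0]-600)<200)&(abs(P[...,1])<300)
    k,l=cv2.connectedComponents(m.astype(np.uint8))
    for i in range(1,k):
        q=P[l==i]
        if len(q)>40: print(n,'h120',len(q),np.median(q,0).round(1),q[:,2].max(),cv2.minAreaRect(q[:,:2].astype(np.float32)))
    m=ok&(P[...,2]>38)&(P[...,2]<58)&(abs(P[...,0]-500)<250)&(abs(P[...,1])<300)&(hsv[...,1]<60)
    k,l=cv2.connectedComponents(m.astype(np.uint8))
    for i in range(1,k):
        q=P[l==i]
        if len(q)>40: print(n,'fresh',len(q),np.median(q,0).round(1),q[:,2].max(),cv2.minAreaRect(q[:,:2].astype(np.float32)))
```

```text
scene orange 442 [ 379. -312.    5.] [ 502. -155.   60.] ((441.3526916503906, -232.57470703125), (161.31137084960938, 115.54154968261719), 86.51091766357422)
scene orange 324 [ 380. -107.    5.] [512. -38.  58.] ((445.2794189453125, -69.61637878417969), (62.90520095825195, 133.4662322998047), 84.62848663330078)
scene orange 702 [388.  41.   5.] [511. 303.  58.] ((450.8197021484375, 172.72125244140625), (264.1453552246094, 113.10436248779297), 86.92351531982422)
scene h92 1269 [ 655.1 -141.7   93. ] ((641.1925048828125, -125.7084732055664), (189.45262145996094, 130.7817840576172), 87.47306823730469)
scene h92 426 [668.1 150.7  90.8] ((635.6204833984375, 86.02137756347656), (195.335205078125, 126.62598419189453), 74.57625579833984)
scene h120 127 [ 642.1 -161.5  125.3] 133.30713214924435 ((641.378662109375, -162.8633575439453), (19.836687088012695, 51.89708709716797), 51.89292526245117)
scene h120 303 [649.8 -46.4 122.8] 132.68506301299794 ((645.5227661132812, -47.7427978515625), (67.35563659667969, 43.980690002441406), 86.62553405761719)
scene h120 325 [654.   29.5 122.5] 133.45787512
[... 3855 characters left out ...]
-163.61952209472656), (14.975966453552246, 53.18793869018555), 50.39789962768555)
wrist fresh 116 [705.8 152.6  44.6] 54.18960677308053 ((704.5081787109375, 152.6380157470703), (0.8870130181312561, 24.637571334838867), 86.7162857055664)
wrist fresh 2700 [446.4 100.1  46. ] 50.89223977163715 ((445.2146911621094, 100.10624694824219), (38.93438720703125, 66.8459701538086), 88.12340545654297)
wrist fresh 269 [595.2 -91.9  48.3] 57.8703656763347 ((594.672607421875, -91.92672729492188), (2.1980743408203125, 33.65766525268555), 89.01602935791016)
wrist fresh 214 [691.7 -96.9  48.6] 57.8480069495717 ((691.1991577148438, -96.7444839477539), (1.7991950511932373, 27.717458724975586), 86.25227355957031)
```

Call:
carry_out --series '[[[1,0,0.3,0],[1,0,0.2,0],[0.3,0,0,0],[0,0,0,0]]]' --jaw 1

```text
time_s: 0.65
ee_pos: [639.7, -69.1, 245.0]
ee_rot: [-1.571, 0.0, -1.572]
ft_force: [0.3, 0.1, -0.1]
grip_width: 85.4
```

Run:
```python
from h import *
d=snap('wrist');save(d,'w1.png',k=1.5)
P=cloud(d)
np.savez('/tmp/w1.npz',**{k:d[k] for k in ['frame','range_z','c2w','fx','fy','cx','cy']})
m=(P[...,2]>110)&(P[...,2]<135)&(P[...,1]<-110)&(d['range_z']>0)
k,l=cv2.connectedComponents(m.astype(np.uint8))
for i in range(1,k):
    q=P[l==i]
    if len(q)>40: print(len(q),np.median(q,0).round(1),q[:,2].max(),cv2.minAreaRect(q[:,:2].astype(np.float32)))
m=(P[...,2]>120)&(P[...,2]<130)&(P[...,1]<-110)
q=P[m];print(np.percentile(q[:,2],[5,50,95]),cv2.minAreaRect(q[:,:2].astype(np.float32)))
m=(P[...,2]>87)&(P[...,2]<96)&(P[...,1]<-60)
q=P[m];print(cv2.minAreaRect(q[:,:2].astype(np.float32)),np.median(q[:,2]))
print(proj(d,[[641.5,-163.5,92],[641.5,-163.5,127]])*1.5)
```

```text
1160 [ 639.6 -159.1  125.2] 128.33801544663748 ((641.7125244140625, -163.95387268066406), (14.595809936523438, 53.29359436035156), 49.951717376708984)
[121.56874906 125.6192176  126.96870123] ((641.7415161132812, -163.95010375976562), (14.578047752380371, 53.259124755859375), 50.31758117675781)
((640.2171020507812, -141.02474975585938), (154.90101623535156, 129.72869873046875), 87.0899887084961) 91.53459125786702
[[385.33542334 415.62828403]
 [385.69154777 448.37005943]]
```

View pics/w1.png

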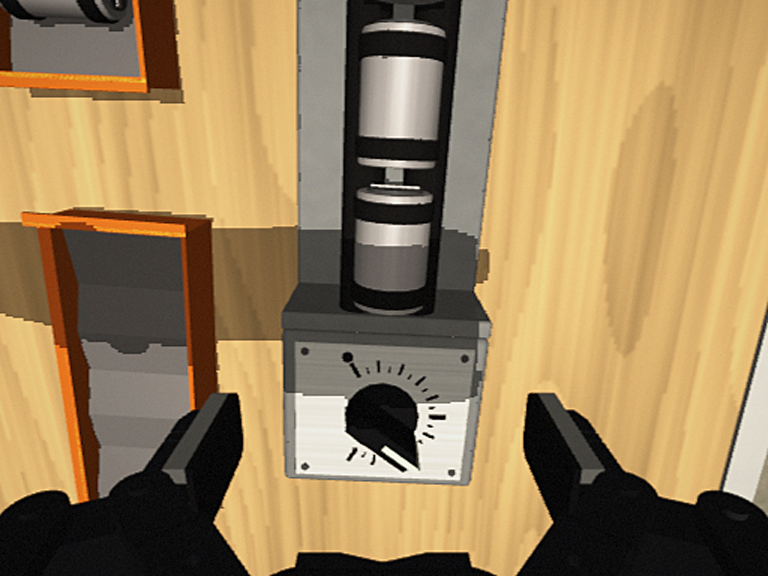

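Run:
```python
import numpy as np,cv2,h
d=dict(np.load('/tmp/w1.npz'));h.save(d,'w1c.png',(180,210,340,330),5)
P=h.cloud(d)
for a in (120,123,125,126):
    q=P[(P[...,2]>a)&(P[...,2]<130)&(P[...,1]<-110)&(abs(P[...,0]-640)<50)];r=cv2.minAreaRect(q[:,:2].astype(np.float32));print(a,len(q),r,q[:,:2].mean(0))
g=np.array([[(u,v) for u in (0,1)] for v in (0,1)])
def px(u,v,z):  # full-res px to world at height z
    c=d['c2w'];ray=c[:3,:3]@np.array([(u-d['cx'])/d['fx'],(v-d['cy'])/d['fy'],1]);t=(z-c[2,3])/ray[2];return (c[:3,3]+t*ray)[:2]
# screws
for u,v in ((305,352),(465,359),(305,467),(452,472),(347,356)): print(px(u/1.5,v/1.5,92))
```

```text
120 863 ((641.7415161132812, -163.95010375976562), (14.578047752380371, 53.259124755859375), 50.31758117675781) [ 639.86311763 -160.94233286]
123 759 ((641.4563598632812, -163.71351623535156), (14.578047752380371, 52.463233947753906), 50.31758117675781) [ 639.69046027 -161.48933535]
125 623 ((641.5862426757812, -163.54563903808594), (14.144139289855957, 52.47398376464844), 50.14433670043945) [ 639.61268107 -162.10414756]
126 277 ((641.7236938476562, -163.25013732910156), (13.515264511108398, 50.907501220703125), 50.162384033203125) [ 641.83824727 -164.05461559]
[ 591.3644064  -117.86699265]
[ 691.38778979 -122.78653423]
[ 587.0023244  -203.50049964]
[ 686.98666288 -207.69547978]
[ 617.48506363 -120.63863892]
```

View pics/w1c.png

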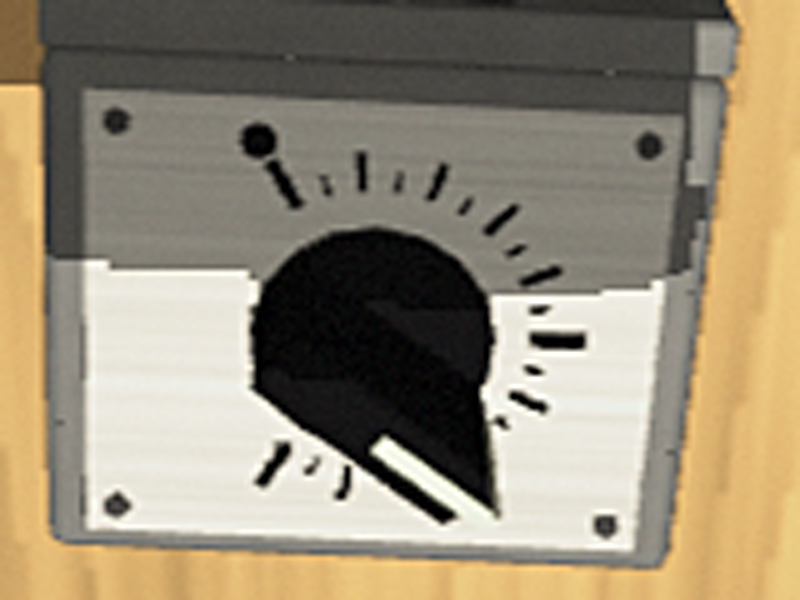

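Run:
```python
import numpy as np,cv2,h
from scipy.optimize import least_squares
d=dict(np.load('/tmp/w1.npz'))
def px(u,v,z):
    c=d['c2w'];ray=c[:3,:3]@np.array([(u-d['cx'])/d['fx'],(v-d['cy'])/d['fy'],1]);t=(z-c[2,3])/ray[2];return (c[:3,3]+t*ray)[:2]
M={0:(283,183),1:(362,171),2:(437,182),3:(502,220),4:(542,277),5:(557,340),10:(272,465)}
k=np.array(list(M));W=np.array([px(180+a/5,210+b/5,92) for a,b in M.values()])
def f(p):
    a=np.radians(120-24*k)+p[2];return (W-np.c_[p[0]+p[3]*np.cos(a),p[1]+p[3]*np.sin(a)]).ravel()
s=least_squares(f,[640,-163,-.05,36.5]);print(s.x,s.fun.round(1))
for z in(127,):
  a=px(180+378/5,210+445/5,z);b=px(180+492/5,210+512/5,z);print(a,b,np.degrees(np.arctan2(*(b-s.x[:2])[::-1])),np.degrees(np.arctan2(*(a-s.x[:2])[::-1])),np.degrees(np.arctan2(*(b-a)[::-1])))
```

```text
[ 6.38669974e+02 -1.63249532e+02 -5.44851851e-02  3.59785906e+01] [-0.2  0.9  0.4 -0.5 -0.2 -0.4 -0.2 -0.3 -0.3 -0.1  0.7  0.6 -0.2 -0.1]
[ 640.15731311 -163.58802201] [ 660.50683165 -177.69812346] -33.49104127242998 -12.821041542879282 -34.73695481555519
```

Call:
carry_out --series '[[[1,0,0,0],[1,0,0,0],[1,0,-0.03,0],[0.14,0,0,0],[0,0,0,1],[0,0,0,1],[0,0,0,1],[0,0,0,1],[0,0,0,1],[0,0,0,1],[0,0,0,1],[0,0,0,1]]]'

```text
time_s: 2.2
ee_pos: [639.5, -160.3, 245.2]
ee_rot: [-1.572, 0.001, -2.532]
ft_force: [-0.7, 0.5, 0.2]
grip_width: 85.5
```

Call:
carry_out --series '[[[0,0,0,1],[0,0,0,1],[0,0,0,1],[0,0,0,1],[0,0,0,1],[0,0,0,1],[0,0,0,1],[0,0,0,1],[0,0,0,1],[0,0,0,1],[0,0,0,0.6],[0,0,0,0]]]'

```text
time_s: 3.7
ee_pos: [639.5, -160.7, 245.1]
ee_rot: [-1.572, -0.001, 2.484]
ft_force: [0.2, -0.9, -0.5]
grip_width: 85.3
```

Run:
```python
from h import *
s=r.read_state();print(s['joint_positions'].round(2),s['ee_pos'])
print(Ro.from_euler('xyz',s['ee_rot']).as_matrix().round(3))
d=snap('wrist');save(d,'w2.png',k=1.5)
```

```text
[-0.21  0.54  0.6   1.52 -0.32  1.19 -1.79] [ 639.4875805  -160.67703151  245.05039202]
[[-0.791 -0.    -0.612]
 [ 0.612  0.001 -0.791]
 [ 0.001 -1.    -0.001]]
```

View pics/w2.png

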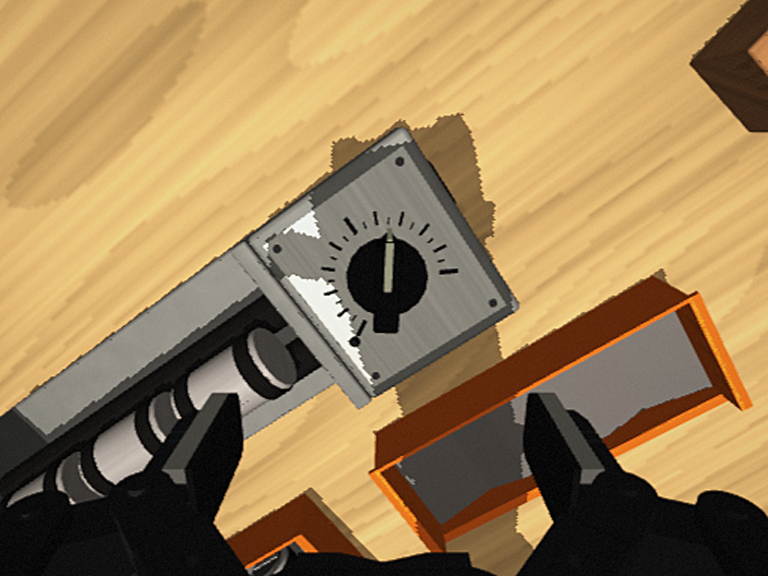

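```bash
cat >> h.py <<'E'
def px(d,u,v,z):
    c=d['c2w'];ray=c[:3,:3]@np.array([(u-d['cx'])/d['fx'],(v-d['cy'])/d['fy'],1]);t=(z-c[2,3])/ray[2];return (c[:3,3]+t*ray)[:2]
def totool(p):
    s=r.read_state();return Ro.from_euler('xyz',s['ee_rot']).as_matrix().T@(np.array(p)-s['ee_pos'])
E
python3 - <<'E'
from h import *
d=snap('wrist');save(d,'w2c.png',(160,120,360,270),4)
P=cloud(d)
q=P[(P[...,2]>123)&(P[...,2]<130)&(P[...,1]<-120)&(d['range_z']>0)&(abs(P[...,0]-640)<50)]
print(len(q),cv2.minAreaRect(q[:,:2].astype(np.float32)))
c=px(d,387/1.5,277/1.5,97);print(c)
for p in ([*c,112],[638.7,-163.2,112],[641,-163.5,112]):print(totool(p))
E
```

```text
1000 ((640.9346923828125, -164.95884704589844), (13.970098495483398, 52.288230895996094), 49.91476058959961)
[ 638.77416969 -163.56694654]
[ -0.83788439 133.18492319   1.98801357]
[ -0.55486457 133.18524079   1.74296136]
[ -2.55843546 133.18483767   0.57432816]
```

View pics/w2c.png

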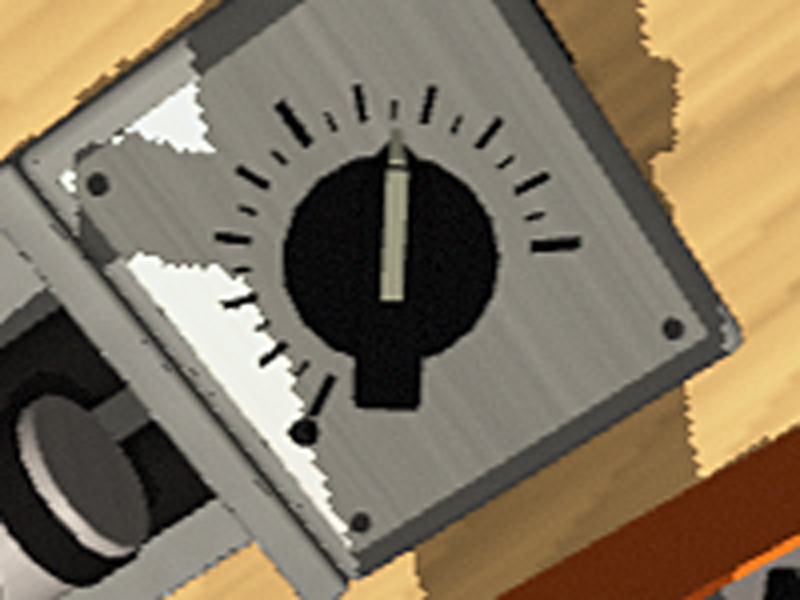

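Call:
carry_out --series '[[[-0.03,1,0.06,0],[0,1,0,0],[0,1,0,0],[0,0.9,0,0],[0,0.45,0,0],[0,0,0,0],[0,0,0,0]]]'

```text
time_s: 4.68
ee_pos: [639.4, -165.4, 116.0]
ee_rot: [-1.572, 0.001, 2.481]
ft_force: [-0.5, -0.5, 0.1]
grip_width: 85.4
```

Call:
carry_out --series '[[[0,0,0,0],[0,0,0,0],[0,0,0,0],[0,0,0,0],[0,0,0,0],[0,0,0,0],[0,0,0,0]]]' --jaw 0 --newtons 30

```text
time_s: 5.55
ee_pos: [639.7, -163.8, 115.3]
ee_rot: [-1.573, 0.0, 2.482]
ft_force: [1.3, 5.5, 4.3]
grip_width: 13.2
```

Call:
carry_out --series '[[[0,0,0,-0.8],[0,0,0,-1],[0,0,0,-1],[0,0,0,-1],[0,0,0,-1],[0,0,0,-1],[0,0,0,-1],[0,0,0,-1],[0,0,0,-1],[0,0,0,-1],[0,0,0,-1],[0,0,0,0]]]'

```text
time_s: 7.05
ee_pos: [639.8, -161.9, 115.3]
ee_rot: [-1.573, 0.003, -2.503]
ft_force: [0.8, 9.5, 3.7]
grip_width: 13.5
```

Call:
carry_out --series '[[[0,0,0,-1],[0,0,0,-1],[0,0,0,-1],[0,0,0,-1],[0,0,0,-1],[0,0,0,-1],[0,0,0,-1],[0,0,0,-1],[0,0,0,-1],[0,0,0,-1],[0,0,0,-0.5],[0,0,0,0]]]'

```text
time_s: 8.55
ee_pos: [638.2, -161.3, 115.2]
ee_rot: [-1.571, 0.004, -1.243]
ft_force: [-4.5, 11.3, 9.3]
grip_width: 13.0
```

Run:
```python
from h import *
s=r.read_state();print(s['joint_positions'].round(2),s['ee_pos'],s['wrist_torque'],s['ee_rot'])
d=snap('wrist');save(d,'w3.png',k=1.5)
```

```text
[ 0.27  0.62 -0.15  1.61  0.1   0.92  0.41] [ 638.20381442 -161.3337461   115.22615277] [2.3552008  0.99629441 0.05250588] [-1.57070312  0.00448324 -1.24334502]
```

View pics/w3.png

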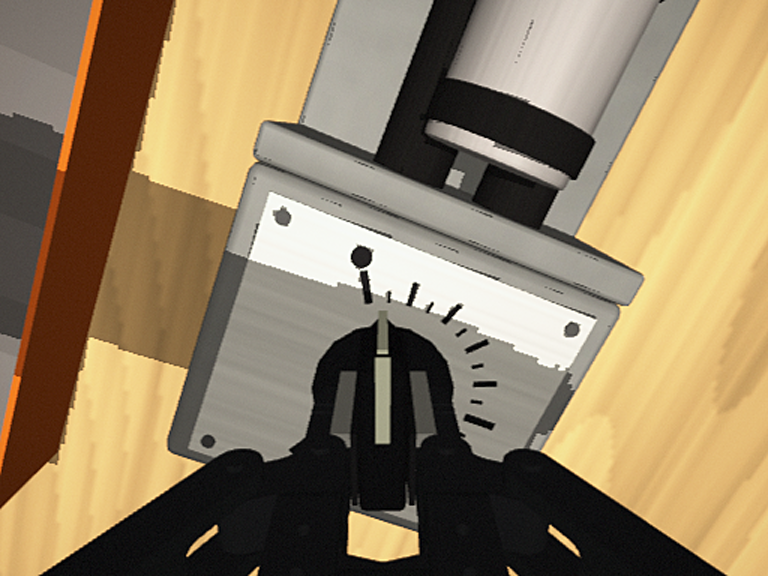

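Call:
carry_out --series '[[[-0.07,-0.03,-0.02,-0.5],[0,0,0,-0.5],[0,0,0,-0.3],[0,0,0,0],[0,0,0,0]]]'

```text
time_s: 9.22
ee_pos: [637.9, -161.3, 115.3]
ee_rot: [-1.569, 0.002, -1.09]
ft_force: [2.9, 6.6, -2.8]
grip_width: 14.0
```

Run:
```python
from h import *
s=r.read_state();print(s['ee_pos'],s['wrist_torque'],s['ee_rot'],s['ft_force'])
```

```text
[ 637.85940178 -161.32867084  115.28761757] [ 1.35576893 -0.53003102 -0.22441568] [-1.56936412  0.00193419 -1.08970087] [ 2.92171735  6.62524364 -2.75655512]
```

Call:
carry_out --series '[[[0,0,0,-0.3],[0,0,0,-0.3],[0,0,0,-0.2],[0,0,0,0],[0,0,0,0]]]'

```text
time_s: 9.85
ee_pos: [637.9, -161.7, 115.5]
ee_rot: [-1.569, 0.002, -0.996]
ft_force: [3.3, 5.7, -1.6]
grip_width: 13.4
```

Run:
```python
from h import *
s=r.read_state();print(s['ee_pos'],s['wrist_torque'],s['ee_rot'],s['ft_force'])
d=snap('wrist');save(d,'w4.png',(190,140,370,280),4)
```

```text
[ 637.92887602 -161.71600307  115.4701084 ] [ 1.30911128 -0.50766627 -1.39571849] [-1.5688189   0.00175189 -0.99620088] [ 3.32664965  5.71345308 -1.58331649]
```

View pics/w4.png

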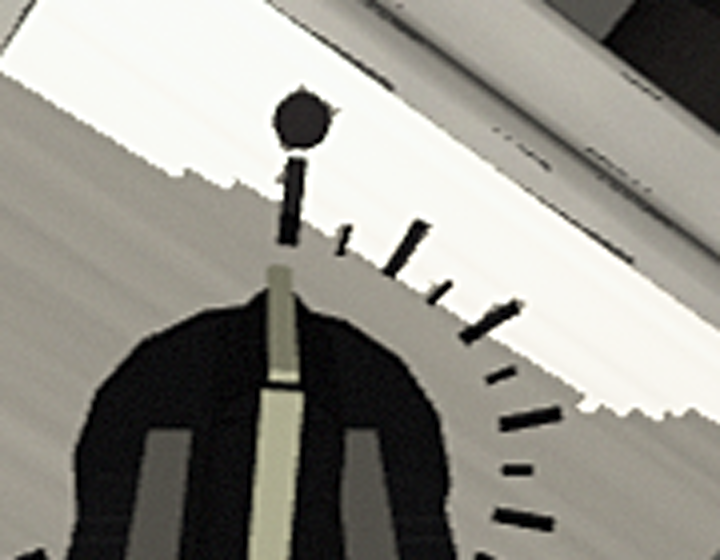

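Call:
carry_out --series '[[[0,0,0,0.7],[0,0,0,0],[0,0,0,0]]]'

```text
time_s: 10.28
ee_pos: [637.8, -161.5, 115.3]
ee_rot: [-1.569, 0.002, -1.078]
ft_force: [2.4, 5.5, -1.3]
grip_width: 13.1
```

Call:
carry_out --series '[[[0,0,0,0],[0,0,0,0],[0,0,0,0],[0,0,0,0],[0,0,0,0]]]' --jaw 1

```text
time_s: 10.9
ee_pos: [637.5, -163.5, 115.8]
ee_rot: [-1.571, -0.0, -1.079]
ft_force: [0.2, -0.4, -0.0]
grip_width: 85.5
```

Call:
carry_out --series '[[[0,-1,0,0],[0,-1,0,0],[0,-1,0,0],[0,-1,0,0],[0,-1,0,0],[0,0,0,0]]]'

```text
time_s: 11.65
ee_pos: [638.8, -163.6, 268.6]
ee_rot: [-1.567, -0.003, -1.079]
ft_force: [0.9, 0.1, -0.1]
grip_width: 85.6
```

Run:
```python
from h import *
s=r.read_state();print(s['ee_pos'],s['wrist_torque'],s['ee_rot'],s['ft_force'],s['joint_positions'])
d=snap('wrist');save(d,'w5.png',k=1.5)
```

```text
[ 638.76732889 -163.55511116  268.59567006] [-0.02401442 -0.02571221 -0.02577876] [-1.56691453 -0.00312042 -1.07895203] [ 0.92643388  0.09406603 -0.12115609] [ 0.29818455  0.48488721 -0.19980893  1.43777518  0.09887843  1.2237475
  0.57948322]
```

View pics/w5.png

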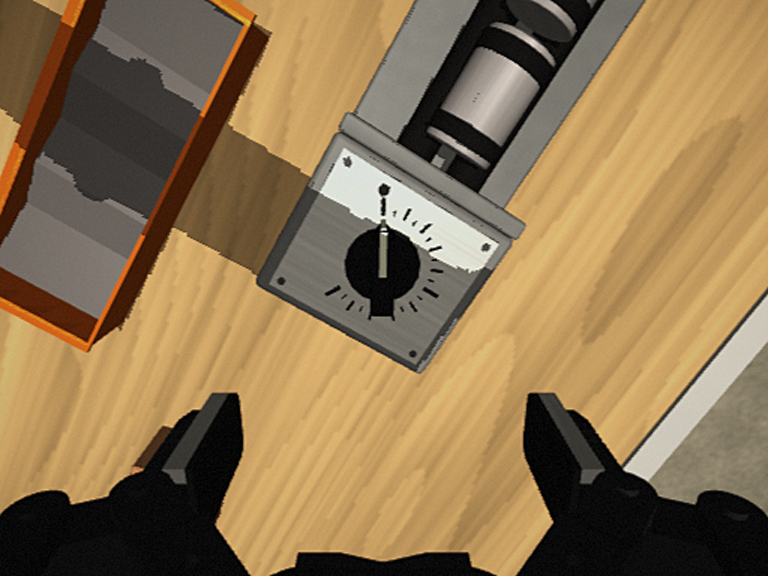

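```bash
cat >> h.py <<'E'
from scipy.optimize import least_squares
def binfit(ds,g):
    Q=[]
    for d in ds:
        P=cloud(d);hsv=cv2.cvtColor(d['frame'],cv2.COLOR_BGR2HSV)
        m=(d['range_z']>0)&(hsv[...,0]>4)&(hsv[...,0]<14)&(hsv[...,1]>190)&(P[...,2]>8)&(P[...,2]<56)&(abs(P[...,0]-g[0])<90)&(abs(P[...,1]-g[1])<170)
        Q.append(P[m][:,:2])
    Q=np.vstack(Q)
    def f(p):
        c,s=np.cos(p[2]),np.sin(p[2]);e=Q-p[:2];x=e[:,0]*c+e[:,1]*s;y=-e[:,0]*s+e[:,1]*c
        qx=abs(x)-51.5;qy=abs(y)-129.5
        return np.where((qx>0)&(qy>0),np.hypot(qx,qy),np.maximum(qx,qy))
    s=None
    for y0 in(-.1,0):
      for dx in (-10,10):
        t=least_squares(f,[g[0]+dx,g[1],y0],loss='soft_l1',f_scale=2)
        if s is None or t.cost<s.cost:s=t
    return s.x.round(3),len(Q),np.median(abs(s.fun)).round(2)
def old(f): return dict(np.load(f))
E
python3 - <<'E'
from h import *
o={n:old(f'/tmp/{n}0.npz') for n in('scene','side','wrist')};o['w1']=old('/tmp/w1.npz')
for g in((447,-170),(448,172)):
    for n in o:
        try: print(g,n,binfit([o[n]],g))
        except Exception as e: print(n,e)
    print('all',binfit(list(o.values()),g))
a=snap('scene');b=snap('side');
for g in((447,-170),(448,172)): print(binfit([a],g),binfit([b],g))
E
```

```text
(447, -170) scene (array([ 4.46970e+02, -1.76277e+02, -7.40000e-02]), 743, np.float64(1.13))
(447, -170) side (array([ 4.41770e+02, -1.77258e+02, -7.60000e-02]), 1034, np.float64(1.48))
(447, -170) wrist (array([ 4.48275e+02, -1.75009e+02, -7.30000e-02]), 4474, np.float64(0.8))
(447, -170) w1 (array([ 4.48115e+02, -1.74199e+02, -7.70000e-02]), 5817, np.float64(0.87))
all (array([ 4.47755e+02, -1.75203e+02, -7.80000e-02]), 12068, np.float64(1.08))
(448, 172) scene (array([ 4.50476e+02,  1.74484e+02, -4.30000e-02]), 868, np.float64(1.21))
(448, 172) side (array([ 4.45435e+02,  1.73651e+02, -4.10000e-02]), 684, np.float64(1.79))
(448, 172) wrist (array([ 4.51721e+02,  1.73996e+02, -3.90000e-02]), 4617, np.float64(0.6))
(448, 172) w1 (array([ 4.51437e+02,  1.69593e+02, -3.60000e-02]), 2107, np.float64(0.39))
all (array([ 4.50920e+02,  1.71961e+02, -3.20000e-02]), 8276, np.float64(0.88))
(array([ 4.36068e+02, -1.99000e+02, -8.00000e-02]), 807, np.float64(1.25)) (array([ 4.31097e+02, -2.00143e+02, -8.10000e-02]), 1125, np.float64(1.23))
(array([ 4.50480e+02,  1.74089e+02, -4.20000e-02]), 906, np.float64(1.25)) (array([ 4.45399e+02,  1.73372e+02, -4.10000e-02]), 621, np.float64(1.91))
```

Call:
carry_out --series '[[[0,0,0,1],[0,0,0,1],[0,0,0,1],[0,0,0,1],[0,0,0,0.55],[-1,0,0,0],[-1,0,0,0],[-1,0,0,0],[-0.85,0.3,-0.02,0],[0,1,0,0],[0,1,0,0],[0,0,0,0]]]'

```text
time_s: 13.3
ee_pos: [640.9, -48.1, 193.4]
ee_rot: [-1.577, -0.0, -1.625]
ft_force: [0.7, -0.4, 0.1]
grip_width: 85.7
```

```bash
cat >> h.py <<'E'
def st():
    s=r.read_state();print('t',s['time_s'],'pos',s['ee_pos'].round(1),'yaw',s['ee_rot'].round(3),'f',s['ft_force'].round(1),'j',s['joint_positions'].round(2),'w',round(s['grip_width'],1))
def jars(d,zlo,zhi,xr,yr,n=150):
    P=cloud(d);z=P[...,2]
    m=(d['range_z']>0)&(z>zlo)&(z<zhi)&(P[...,0]>xr[0])&(P[...,0]<xr[1])&(P[...,1]>yr[0])&(P[...,1]<yr[1])
    k,l=cv2.connectedComponents(m.astype(np.uint8))
    for i in range(1,k):
        q=P[l==i]
        if len(q)>n: print('jar',len(q),np.percentile(q[:,2],98).round(1),[np.round(v,1) for v in cv2.minAreaRect(q[:,:2].astype(np.float32))])
E
python3 - <<'E'
from h import *
st()
d=snap('wrist');save(d,'w6.png',k=1.5)
jars(d,112,130,(600,690),(-100,160))
print(totool([644.5,-48.3,105]))
a=snap('scene');b=snap('side');
for g in((440,-190),(448,172)): print(binfit([a],g),binfit([b],g))
E
```

```text
t 13.3 pos [640.9 -48.1 193.4] yaw [-1.577 -0.    -1.625] f [ 0.7 -0.4  0.1] j [ 0.06  0.51 -0.1   1.58  0.06  1.06 -0.11] w 85.7
jar 750 124.3 [array([650.9,  76.7]), array([ 5.3, 40.1]), np.float64(86.7)]
jar 7240 125.9 [array([648.6,  28.6]), array([66.1, 40.8]), np.float64(86.8)]
jar 5247 125.7 [array([644.7, -48.4]), array([66.3, 40.5]), np.float64(87.1)]
[2.88631717e-02 9.03758067e+01 2.67768750e+00]
(array([ 4.36314e+02, -1.98916e+02, -7.90000e-02]), 595, np.float64(1.2)) (array([ 4.31112e+02, -2.00113e+02, -8.10000e-02]), 1132, np.float64(1.4))
(array([ 4.50607e+02,  1.74577e+02, -4.20000e-02]), 888, np.float64(1.15)) (array([ 4.45303e+02,  1.73548e+02, -4.20000e-02]), 665, np.float64(1.83))
```

View pics/w6.png

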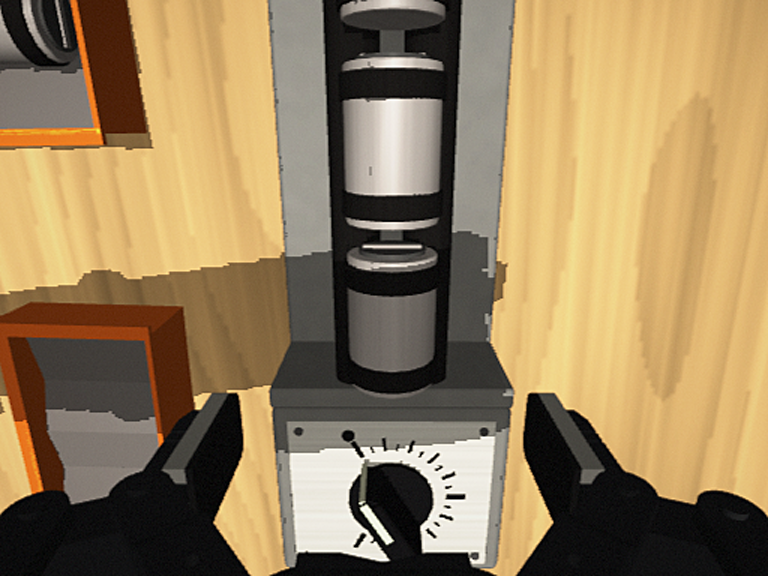

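Call:
carry_out --series '[[[0,1,0.09,0],[0,1,0,0],[0,0.7,0,0],[0,0.25,0,0],[0,0,0,0],[0,0,0,0]]]'

```text
time_s: 14.2
ee_pos: [646.7, -48.2, 109.6]
ee_rot: [-1.569, 0.0, -1.625]
ft_force: [0.1, 0.1, 0.1]
grip_width: 85.2
```

Call:
carry_out --series '[[[0,0,0,0],[0,0,0,0],[0,0,0,0],[0,0,0,0],[0,0,0,0]]]' --jaw 0 --newtons 40

```text
time_s: 14.82
ee_pos: [644.6, -48.1, 108.7]
ee_rot: [-1.573, -0.0, -1.625]
ft_force: [-6.3, -0.4, 8.1]
grip_width: 39.8
```

Call:
carry_out --series '[[[0,-0.5,0,0],[0,-0.8,0,0],[0,-0.8,0,0],[0,0,0,0],[0,0,0,0]]]'

```text
time_s: 15.45
ee_pos: [645.3, -48.2, 170.5]
ee_rot: [-1.572, -0.0, -1.625]
ft_force: [-0.5, 1.0, -3.6]
grip_width: 39.6
```

Run:
```python
from h import *
st()
d=snap('wrist');save(d,'w7.png',k=1.5)
```

```text
t 15.45 pos [645.3 -48.2 170.5] yaw [-1.572 -0.    -1.625] f [-0.5  1.  -3.6] j [ 0.06  0.54 -0.1   1.6   0.06  1.01 -0.12] w 39.6
```

View pics/w7.png

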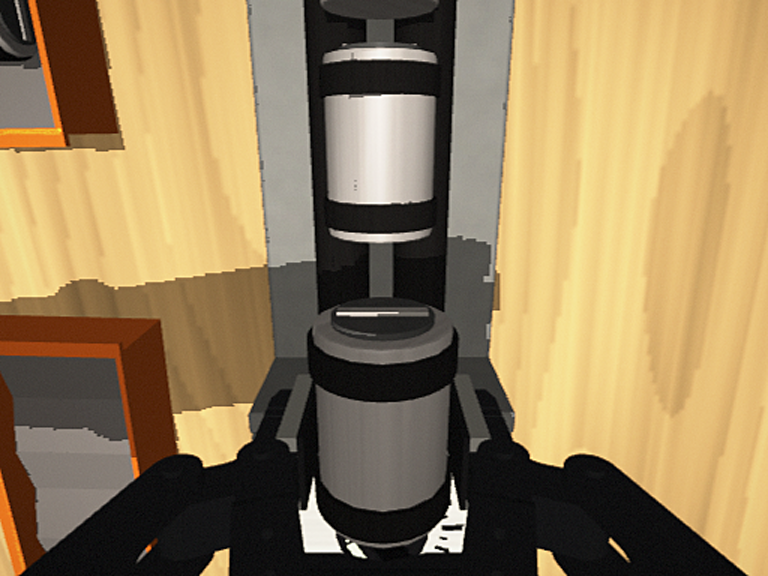

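Call:
carry_out --series '[[[0.98,0,-0.84,0],[0.98,0,-0.84,0],[0.98,0,-0.84,0],[0.98,0,-0.84,0],[0.98,0,-0.84,0],[0.98,0,-0.84,0],[0.98,0,-0.84,0],[0.98,0,-0.84,0],[0,0,0,1],[0,0,0,1],[0,0,0,1],[0,0,0,1]]]'

```text
time_s: 17.0
ee_pos: [431.2, -271.9, 170.2]
ee_rot: [-1.573, -0.0, -2.109]
ft_force: [0.0, -0.1, -3.7]
grip_width: 39.2
```

Call:
carry_out --series '[[[0,0,0,1],[0,0,0,1],[0,0,0,1],[0,0,0,1],[0,0,0,1],[0,0,0,1],[0,0,0,1],[0,0,0,1],[0,0,0,1],[0,0,0,0.3],[0,0,0,0],[0,0,0,0]]]'

```text
time_s: 18.5
ee_pos: [431.7, -272.1, 171.0]
ee_rot: [-1.571, -0.0, 3.064]
ft_force: [0.0, 0.1, -3.7]
grip_width: 39.9
```

Run:
```python
from h import *
st()
d=snap('wrist');save(d,'w8.png',k=1.5);print(binfit([d],(440,-190)))
a=snap('scene');print(binfit([a],(440,-190)))
print(totool([431.1,-272.3,35]))
```

```text
t 18.5 pos [ 431.7 -272.1  171. ] yaw [-1.571 -0.     3.064] f [ 0.   0.1 -3.7] j [ 0.24  0.33  0.28  1.96 -0.12  0.86 -1.06] w 39.9
(array([ 4.36677e+02, -2.01740e+02, -8.10000e-02]), 10138, np.float64(0.56))
(array([ 4.36149e+02, -1.99555e+02, -8.30000e-02]), 958, np.float64(1.24))
[  0.64317649 136.17678779   0.19919187]
```

View pics/w8.png

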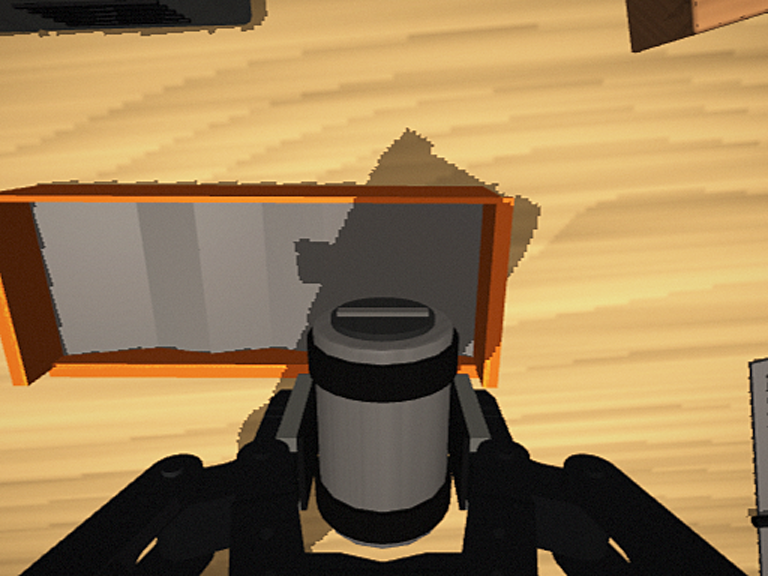

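Call:
carry_out --series '[[[0.03,1,0.09,0],[0,1,0,0],[0,1,0,0],[0,0.9,0,0],[0,0.4,0,0],[0,0.2,0,0],[0,0,0,0]]]'

```text
time_s: 19.48
ee_pos: [430.9, -275.0, 36.5]
ee_rot: [-1.571, 0.0, 3.062]
ft_force: [0.2, 0.9, -3.2]
grip_width: 39.2
```

Call:
carry_out --series '[[[0,0.07,0,0],[0,0,0,0]]]'

```text
time_s: 19.73
ee_pos: [431.0, -274.9, 34.6]
ee_rot: [-1.571, 0.001, 3.062]
ft_force: [-0.7, 0.0, -2.8]
grip_width: 39.9
```

Call:
carry_out --series '[[[0,0,0,0],[0,0,0,0],[0,0,0,0],[0,0,0,0]]]' --jaw 0.65

```text
time_s: 20.23
ee_pos: [430.8, -274.8, 34.2]
ee_rot: [-1.571, 0.0, 3.062]
ft_force: [-0.1, 0.4, -0.6]
grip_width: 55.9
```

Call:
carry_out --series '[[[0,-0.5,0,0],[0,-1,0,0],[0,-1,0,0],[0,-1,0,0],[0,-1,0,0],[0,0,0,0]]]'

```text
time_s: 20.98
ee_pos: [431.9, -275.6, 172.1]
ee_rot: [-1.569, 0.005, 3.062]
ft_force: [0.2, 0.2, -1.5]
grip_width: 55.3
```

Run:
```python
from h import *
st()
d=snap('wrist');save(d,'w9.png',k=1.5);print(binfit([d],(440,-190)))
a=snap('scene');b=snap('side');
for g in((440,-190),(448,172)): print(binfit([a],g),binfit([b],g))
```

```text
t 20.975 pos [ 431.9 -275.6  172.1] yaw [-1.569  0.005  3.062] f [ 0.2  0.2 -1.5] j [ 0.24  0.33  0.29  1.96 -0.13  0.86 -1.06] w 55.3
(array([ 4.36246e+02, -2.01762e+02, -8.30000e-02]), 12457, np.float64(0.9))
(array([ 4.36031e+02, -1.99427e+02, -8.20000e-02]), 938, np.float64(1.3)) (array([ 4.31138e+02, -2.00192e+02, -8.00000e-02]), 1108, np.float64(1.39))
(array([ 4.50675e+02,  1.74358e+02, -4.20000e-02]), 912, np.float64(1.22)) (array([ 4.45362e+02,  1.73237e+02, -4.00000e-02]), 532, np.float64(1.82))
```

View pics/w9.png

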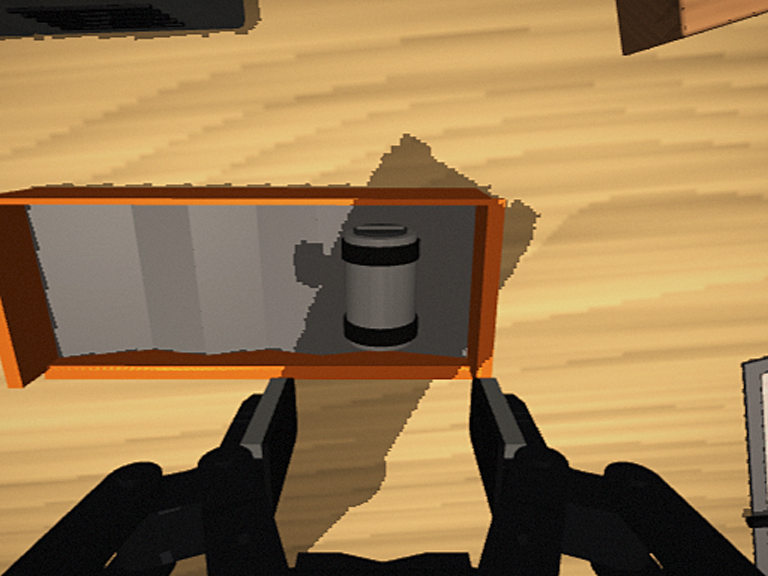

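Call:
carry_out --series '[[[0,0,0,-1],[0,0,0,-1],[0,0,0,-1],[0,0,0,-1],[0,0,0,-1],[0,0,0,-1],[0,0,0,-1],[0,0,0,-1],[0,0,0,-1],[0,0,0,-1],[0,0,0,-1],[0,0,0,-1]]]' --jaw 0.8

```text
time_s: 22.62
ee_pos: [430.0, -274.4, 168.1]
ee_rot: [-1.573, 0.001, -1.777]
ft_force: [-0.6, 0.1, 0.7]
grip_width: 68.2
```

Call:
carry_out --series '[[[0,0,0,-1],[-0.95,0,0.6,-0.3],[-0.95,0,0.6,0],[-0.95,0,0.6,0],[-0.95,0,0.6,0],[-0.95,0,0.6,0],[-0.95,0,0.6,0],[-0.95,0,0.6,0],[-0.95,0,0.6,0],[-0.95,0,0.6,0],[-0.95,0,0.6,0],[-0.95,0,0.6,0]]]'

```text
time_s: 24.12
ee_pos: [646.1, 27.6, 167.7]
ee_rot: [-1.573, -0.0, -1.625]
ft_force: [0.4, -0.3, 0.7]
grip_width: 68.4
```

Call:
carry_out --series '[[[0,0,0,0],[0,0,0,0]]]'

```text
time_s: 24.38
ee_pos: [645.5, 26.2, 167.9]
ee_rot: [-1.573, -0.001, -1.625]
ft_force: [-0.3, -1.0, 0.3]
grip_width: 68.5
```

Run:
```python
from h import *
st();d=snap('wrist');jars(d,112,130,(600,690),(-10,160))
print(totool([648.6,28.7,106]))
```

```text
t 24.375 pos [645.5  26.2 167.9] yaw [-1.573e+00 -1.000e-03 -1.625e+00] f [-0.3 -1.   0.3] j [-0.04  0.54 -0.12  1.6   0.08  1.01 -0.24] w 68.5
jar 9639 126.0 [array([652.6, 107.4]), array([66.3, 40.9]), np.float64(87.0)]
jar 6614 125.7 [array([648.7,  28.7]), array([66.8, 40.5]), np.float64(86.9)]
[-3.31827695 62.26085764  3.00861133]
```

Call:
carry_out --series '[[[-0.09,0.9,0.09,0],[0,0.9,0,0],[0,0.3,0,0],[0,0,0,0]]]'

```text
time_s: 24.92
ee_pos: [648.7, 28.6, 105.9]
ee_rot: [-1.572, -0.0, -1.626]
ft_force: [-0.4, 0.1, 0.3]
grip_width: 68.4
```

Call:
carry_out --series '[[[0,0,0,0],[0,0,0,0],[0,0,0,0],[0,0,0,0]]]' --jaw 0

```text
time_s: 25.42
ee_pos: [648.6, 29.4, 107.5]
ee_rot: [-1.571, -0.0, -1.625]
ft_force: [-5.8, -0.2, 8.7]
grip_width: 39.9
```

Call:
carry_out --series '[[[0,-0.5,0,0],[0,-0.8,0,0],[0,-0.9,0,0],[0,0,0,0]]]'

```text
time_s: 25.92
ee_pos: [651.0, 29.7, 175.4]
ee_rot: [-1.565, 0.001, -1.625]
ft_force: [0.6, 0.9, -3.6]
grip_width: 40.1
```

Run:
```python
from h import *
st();
d=snap('scene');print(binfit([d],(440,-190)))
print(totool([436.7,-201,170]))
```

```text
t 25.925 pos [651.   29.7 175.4] yaw [-1.565e+00  1.000e-03 -1.625e+00] f [ 0.6  0.9 -3.6] j [-0.05  0.54 -0.12  1.58  0.07  1.02 -0.25] w 40.1
(array([ 4.36440e+02, -1.99855e+02, -8.30000e-02]), 533, np.float64(1.29))
[ 241.7037195     2.91856185 -200.50509485]
```

Call:
carry_out --series '[[[0.9,0,-0.74,0],[0.9,0,-0.74,0],[0.9,0,-0.74,0],[0.9,0,-0.74,0],[0.9,0,-0.74,0],[0.9,0,-0.74,0],[0.9,0,-0.74,0],[0.9,0,-0.74,0],[0.86,0,-0.76,0],[0,0,0,1],[0,0,0,1],[0,0,0,1]]]'

```text
time_s: 27.48
ee_pos: [435.3, -201.1, 171.4]
ee_rot: [-1.572, -0.0, -1.989]
ft_force: [0.2, 0.3, -2.3]
grip_width: 39.9
```

Call:
carry_out --series '[[[0,0,0,1],[0,0,0,1],[0,0,0,1],[0,0,0,1],[0,0,0,1],[0,0,0,1],[0,0,0,1],[0,0,0,1],[0,0,0,1],[0,0,0,1],[0,0,0,0.3],[0,0,0,0]]]'

```text
time_s: 28.98
ee_pos: [435.7, -201.0, 171.8]
ee_rot: [-1.571, -0.001, 3.064]
ft_force: [-1.2, -0.4, -2.9]
grip_width: 39.5
```

Run:
```python
from h import *
st()
d=snap('wrist');print(binfit([d],(440,-190)));save(d,'w10.png',k=1.5)
print(totool([436.7,-201,33.5]))
```

```text
t 28.975 pos [ 435.7 -201.   171.8] yaw [-1.571e+00 -1.000e-03  3.064e+00] f [-1.2 -0.4 -2.9] j [ 0.13  0.28  0.23  2.03 -0.09  0.84 -1.23] w 39.5
(array([ 4.37004e+02, -2.00706e+02, -8.20000e-02]), 8540, np.float64(1.08))
[ -0.94680186 138.37267959  -0.16199195]
```

View pics/w10.png

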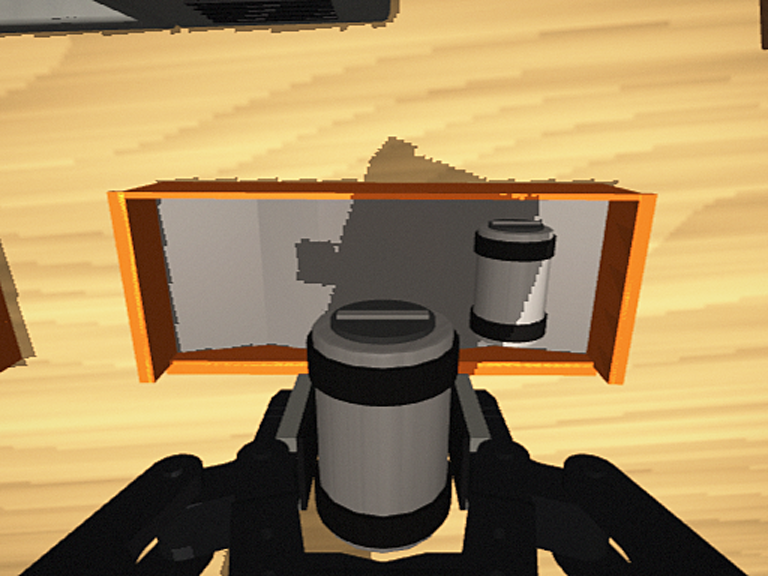

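Call:
carry_out --series '[[[-0.03,1,0,0],[0,1,0,0],[0,1,0,0],[0,0.9,0,0],[0,0.5,0,0],[0,0.2,0,0],[0,0,0,0]]]'

```text
time_s: 29.9
ee_pos: [437.1, -201.4, 34.3]
ee_rot: [-1.571, 0.0, 3.063]
ft_force: [0.4, -0.1, -2.3]
grip_width: 39.7
```

Call:
carry_out --series '[[[0,0.03,0,0],[0,0,0,0],[0,0,0,0],[0,0,0,0]]]' --jaw 0.65

```text
time_s: 30.4
ee_pos: [437.0, -201.3, 33.5]
ee_rot: [-1.571, 0.001, 3.062]
ft_force: [-1.2, 0.1, -0.2]
grip_width: 55.6
```

Call:
carry_out --series '[[[0,-0.5,0,0],[0,-1,0,0],[0,-1,0,0],[0,-1,0,0],[0,-1,0,0],[0,0,0,0]]]'

```text
time_s: 31.15
ee_pos: [438.2, -201.9, 171.1]
ee_rot: [-1.57, 0.005, 3.062]
ft_force: [-0.7, 0.5, 0.4]
grip_width: 55.3
```

Run:
```python
from h import *
st();d=snap('wrist');save(d,'w11.png');print(binfit([d],(440,-190)))
P=cloud(d);jars(d,38,60,(370,500),(-320,-80))
```

```text
t 31.15 pos [ 438.2 -201.9  171.1] yaw [-1.57   0.005  3.062] f [-0.7  0.5  0.4] j [ 0.13  0.29  0.24  2.03 -0.09  0.84 -1.23] w 55.3
(array([ 4.36705e+02, -2.00769e+02, -8.30000e-02]), 10345, np.float64(1.04))
jar 1921 52.4 [array([ 487.5, -200. ]), array([240.5,   3.4]), np.float64(85.3)]
jar 3316 49.9 [array([ 436.8, -200.6]), array([39.1, 66.1]), np.float64(84.6)]
jar 3302 49.8 [array([ 430.8, -274.4]), array([39., 66.]), np.float64(85.8)]
```

View pics/w11.png

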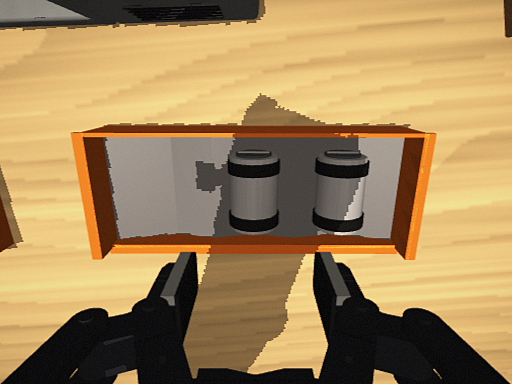

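Call:
carry_out --series '[[[0,0,0,-1],[0,0,0,-1],[0,0,0,-1],[0,0,0,-1],[0,0,0,-1],[0,0,0,-1],[0,0,0,-1],[0,0,0,-1],[0,0,0,-1],[0,0,0,-1],[0,0,0,-1],[0,0,0,-1]]]' --jaw 0.8

```text
time_s: 32.7
ee_pos: [436.1, -201.1, 167.4]
ee_rot: [-1.573, 0.0, -1.777]
ft_force: [-0.1, -0.1, -0.3]
grip_width: 68.3
```

Call:
carry_out --series '[[[0,0,0,-1],[-0.97,0,0.6,-0.3],[-0.97,0,0.6,0],[-0.97,0,0.6,0],[-0.97,0,0.6,0],[-0.97,0,0.6,0],[-0.97,0,0.6,0],[-0.97,0,0.6,0],[-0.97,0,0.6,0],[-0.97,0,0.6,0],[-0.97,0,0.6,0],[-0.97,0,0.6,0]]]'

```text
time_s: 34.2
ee_pos: [652.7, 107.6, 167.0]
ee_rot: [-1.573, -0.001, -1.625]
ft_force: [-0.4, -0.9, -0.4]
grip_width: 68.2
```

Call:
carry_out --series '[[[0,0,0,0],[0,0,0,0]]]'

```text
time_s: 34.45
ee_pos: [652.1, 106.2, 167.2]
ee_rot: [-1.573, -0.001, -1.625]
ft_force: [-0.4, -0.4, -0.1]
grip_width: 68.3
```

Run:
```python
from h import *
st();d=snap('wrist');jars(d,112,130,(600,690),(-10,160));save(d,'w12.png')
P=cloud(d);m=(P[...,2]>80)&(P[...,2]<95)&(P[...,1]>140)&(P[...,0]>600);q=P[m]
print(totool([652.6,107.4,105.5]))
if len(q):print(len(q),cv2.minAreaRect(q[:,:2].astype(np.float32)))
```

```text
t 34.45 pos [652.1 106.2 167.2] yaw [-1.573e+00 -1.000e-03 -1.625e+00] f [-0.4 -0.4 -0.1] j [-0.15  0.57 -0.14  1.56  0.09  1.03 -0.37] w 68.3
jar 6604 125.7 [array([652.6, 107.4]), array([66.6, 40.5]), np.float64(86.9)]
[-1.83738274 61.98516491  0.43058133]
5953 ((659.996337890625, 155.8891143798828), (31.992748260498047, 120.080322265625), 89.73189544677734)
```

View pics/w12.png

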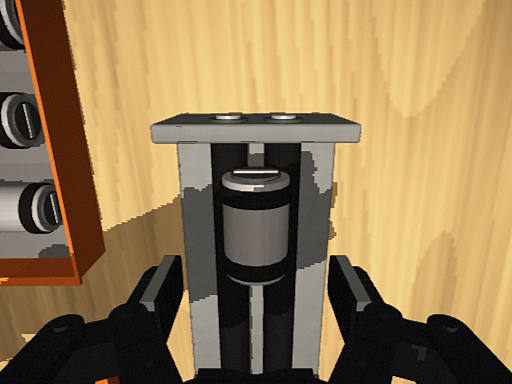

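Call:
carry_out --series '[[[-0.06,0.9,0.01,0],[0,0.9,0,0],[0,0.3,0,0],[0,0,0,0]]]'

```text
time_s: 35.0
ee_pos: [652.9, 107.9, 105.1]
ee_rot: [-1.572, -0.001, -1.626]
ft_force: [-0.7, 0.3, 0.3]
grip_width: 68.4
```

Call:
carry_out --series '[[[0,0,0,0],[0,0,0,0],[0,0,0,0],[0,0,0,0]]]' --jaw 0

```text
time_s: 35.5
ee_pos: [652.7, 108.9, 106.6]
ee_rot: [-1.571, -0.0, -1.625]
ft_force: [-6.1, -1.4, 7.5]
grip_width: 39.2
```

Call:
carry_out --series '[[[0,-0.5,0,0],[0,-0.8,0,0],[0,-0.9,0,0],[0,0,0,0]]]'

```text
time_s: 36.0
ee_pos: [655.1, 109.2, 174.5]
ee_rot: [-1.565, 0.002, -1.625]
ft_force: [0.1, -1.0, -3.2]
grip_width: 39.5
```

Run:
```python
from h import *
st();
d=snap('scene');print(binfit([d],(440,-190)),binfit([d],(448,172)))
print(totool([442.7,-127.1,170]))
d=snap('wrist');save(d,'w13.png',k=1.5);P=cloud(d)
m=(P[...,2]>88)&(P[...,2]<95)&(P[...,1]>135)&(abs(P[...,0]-655)<60);q=P[m];print(len(q),cv2.minAreaRect(q[:,:2].astype(np.float32)))
o=old('/tmp/w1.npz');P=cloud(o);m=(P[...,2]>88)&(P[...,2]<95)&(P[...,1]<-60);q=P[m];print(q[:,1].max(),q[:,1].min())
```

```text
t 36.0 pos [655.1 109.2 174.5] yaw [-1.565  0.002 -1.625] f [ 0.1 -1.  -3.2] j [-0.15  0.56 -0.14  1.55  0.09  1.03 -0.37] w 39.5
(array([ 4.36047e+02, -1.99547e+02, -8.20000e-02]), 775, np.float64(1.3)) (array([ 4.50705e+02,  1.75457e+02, -4.20000e-02]), 736, np.float64(1.15))
[ 247.06012144    1.9721228  -198.32336218]
3639 ((654.2909545898438, 153.74444580078125), (31.84776496887207, 120.90250396728516), 84.50161743164062)
-90.90184206960515 -220.14235799462745
```

View pics/w13.png

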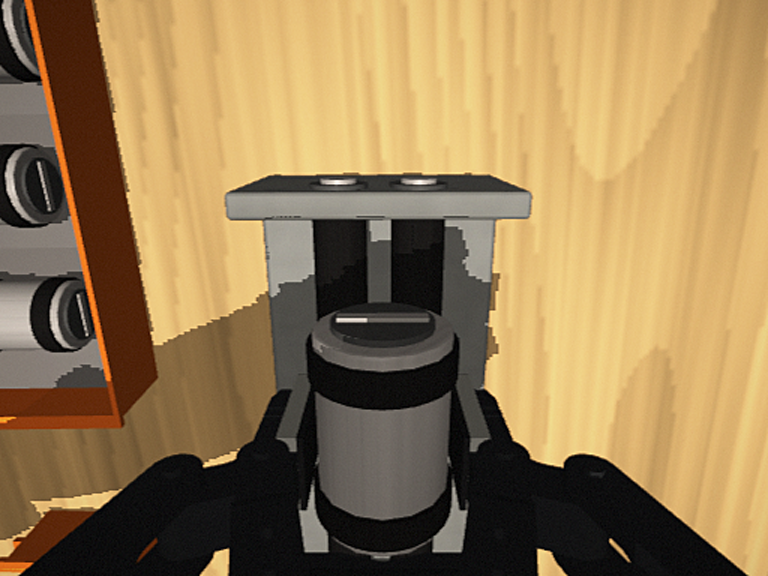

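Call:
carry_out --series '[[[0.92,0,-0.73,0],[0.92,0,-0.73,0],[0.92,0,-0.73,0],[0.92,0,-0.73,0],[0.92,0,-0.73,0],[0.92,0,-0.73,0],[0.92,0,-0.73,0],[0.92,0,-0.73,0],[0.88,0,-0.72,0],[0,0,0,1],[0,0,0,1],[0,0,0,1]]]'

```text
time_s: 37.6
ee_pos: [442.6, -127.5, 170.4]
ee_rot: [-1.572, -0.0, -1.989]
ft_force: [0.0, 0.1, -2.4]
grip_width: 40.2
```

Call:
carry_out --series '[[[0,0,0,1],[0,0,0,1],[0,0,0,1],[0,0,0,1],[0,0,0,1],[0,0,0,1],[0,0,0,1],[0,0,0,1],[0,0,0,1],[0,0,0,1],[0,0,0,0.3],[0,0,0,0]]]'

```text
time_s: 39.1
ee_pos: [443.1, -127.4, 170.8]
ee_rot: [-1.571, -0.001, 3.064]
ft_force: [0.0, -0.3, -2.6]
grip_width: 39.9
```

Run:
```python
from h import *
st()
d=snap('wrist');print(binfit([d],(440,-190)));save(d,'w14.png')
print(totool([442.7,-127,32.5]))
```

```text
t 39.1 pos [ 443.1 -127.4  170.8] yaw [-1.571e+00 -1.000e-03  3.064e+00] f [ 0.  -0.3 -2.6] j [ 0.01  0.26  0.18  2.06 -0.06  0.83 -1.42] w 39.9
(array([ 4.36808e+02, -1.99852e+02, -8.20000e-02]), 9134, np.float64(0.56))
[  0.42841567 138.42783145  -0.40061323]
```

View pics/w14.png

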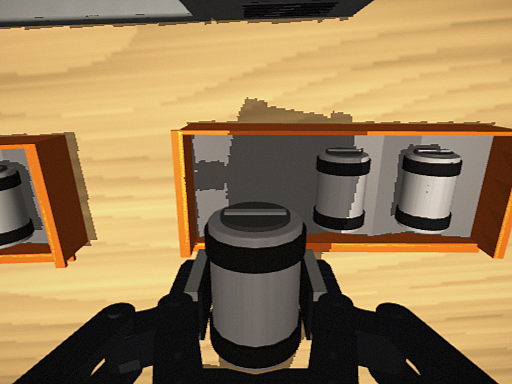

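Call:
carry_out --series '[[[0,1,0,0],[0,1,0,0],[0,1,0,0],[0,0.9,0,0],[0,0.5,0,0],[0,0.2,0,0],[0,0,0,0]]]'

```text
time_s: 40.02
ee_pos: [443.4, -127.5, 33.2]
ee_rot: [-1.571, -0.0, 3.063]
ft_force: [-0.3, -0.7, -3.0]
grip_width: 39.9
```

Call:
carry_out --series '[[[0,0.02,0,0],[0,0,0,0],[0,0,0,0],[0,0,0,0]]]' --jaw 0.65

```text
time_s: 40.52
ee_pos: [443.6, -127.5, 32.9]
ee_rot: [-1.571, 0.001, 3.062]
ft_force: [0.4, -0.3, -0.1]
grip_width: 55.5
```

Call:
carry_out --series '[[[0,-0.5,0,0],[0,-1,0,0],[0,-1,0,0],[0,-1,0,0],[0,-1,0,0],[0,0,0,0]]]'

```text
time_s: 41.28
ee_pos: [444.7, -127.7, 169.6]
ee_rot: [-1.571, 0.004, 3.062]
ft_force: [-0.0, -0.2, -0.4]
grip_width: 55.9
```

Run:
```python
from h import *
st();d=snap('wrist');save(d,'w15.png');print(binfit([d],(440,-190)))
jars(d,38,60,(370,500),(-320,-80))
jars(d,38,60,(390,510),(30,300))
d=snap('scene');print(binfit([d],(440,-190)),binfit([d],(448,172)));jars(d,38,60,(390,510),(60,300),80)
jars(d,112,140,(600,690),(-100,160),50)
```

```text
t 41.275 pos [ 444.7 -127.7  169.6] yaw [-1.571  0.004  3.062] f [-0.  -0.2 -0.4] j [ 0.01  0.26  0.19  2.07 -0.07  0.82 -1.41] w 55.9
(array([ 4.36486e+02, -1.99845e+02, -8.20000e-02]), 11370, np.float64(0.83))
jar 1983 52.3 [array([ 487.4, -200.1]), array([240.8,   3.4]), np.float64(85.3)]
jar 3316 50.0 [array([ 442.5, -126.9]), array([38.7, 66.1]), np.float64(86.0)]
jar 3343 49.8 [array([ 437. , -200.4]), array([39.4, 65.9]), np.float64(85.8)]
jar 3330 49.8 [array([ 430.8, -273.6]), array([38.3, 66.1]), np.float64(85.6)]
jar 2009 52.5 [array([447.8,  41.1]), array([111.1,  33.2]), np.float64(11.4)]
jar 658 46.7 [array([440.1,  81.5]), array([11.3, 60.3]), np.float64(78.7)]
(array([ 4.36111e+02, -1.99274e+02, -8.10000e-02]), 876, np.float64(1.22)) (array([ 4.50473e+02,  1.74581e+02, -4.00000e-02]), 875, np.float64(1.18))
jar 243 55.2 [array([444.8, 100.9]), array([38.2, 73.6]), np.float64(86.6)]
jar 245 55.1 [array([440.8, 174.9]), array([39.2, 71.9]), np.float64(85.9)]
jar 533 55.7 [array([466.3, 180.3]), array([239. ,  80.9]), np.float64(88.4)]
```

View pics/w15.png

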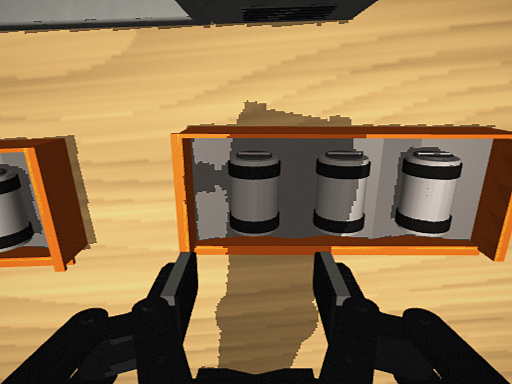

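Call:
carry_out --series '[[[0,0,0,-0.32],[0.03,0,-0.95,0],[0.03,0,-0.95,0],[0.03,0,-0.95,0],[0.03,0,-0.95,0],[0.03,0,-0.95,0],[0.03,0,-0.95,0],[0.03,0,-0.95,0],[0.03,0,-0.95,0],[0,0,0,0],[0,0,0,0]]]' --jaw 0.75

```text
time_s: 42.75
ee_pos: [445.1, 100.0, 166.9]
ee_rot: [-1.57, -0.001, 3.101]
ft_force: [-0.6, -0.8, 0.1]
grip_width: 64.1
```

Run:
```python
from h import *
st();d=snap('wrist');save(d,'w16.png');print(binfit([d],(448,172)))
jars(d,38,60,(390,498),(30,300))
```

```text
t 42.75 pos [445.1 100.  166.9] yaw [-1.570e+00 -1.000e-03  3.101e+00] f [-0.6 -0.8  0.1] j [-0.39  0.26  0.06  2.07 -0.02  0.82 -1.93] w 64.1
(array([ 4.51012e+02,  1.72018e+02, -4.10000e-02]), 11337, np.float64(0.81))
jar 2096 52.4 [array([458.1,  48.4]), array([120.5,  59.8]), np.float64(27.8)]
jar 3579 50.2 [array([462.8, 246.1]), array([39.2, 66.3]), np.float64(87.6)]
jar 3420 50.0 [array([444.6,  99.5]), array([39.2, 66.1]), np.float64(87.8)]
jar 3360 50.0 [array([442.3, 173.4]), array([39.1, 66.2]), np.float64(87.4)]
```

View pics/w16.png

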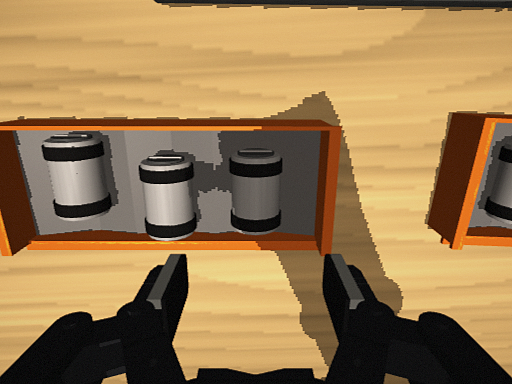

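Call:
carry_out --series '[[[0.02,1,0.02,0],[0,1,0,0],[0,1,0,0],[0,0.9,0,0],[0,0.4,0,0],[0,0.15,0,0],[0,0,0,0]]]'

```text
time_s: 43.68
ee_pos: [445.3, 99.9, 34.5]
ee_rot: [-1.571, 0.001, 3.1]
ft_force: [0.9, -0.4, 0.5]
grip_width: 64.0
```

Call:
carry_out --series '[[[0,0,0,0],[0,0,0,0],[0,0,0,0],[0,0,0,0],[0,0,0,0]]]' --jaw 0

```text
time_s: 44.3
ee_pos: [445.5, 100.3, 35.1]
ee_rot: [-1.571, 0.002, 3.101]
ft_force: [-2.0, -0.8, 8.4]
grip_width: 39.5
```

Call:
carry_out --series '[[[0,-0.5,0,0],[0,-1,0,0],[0,-1,0,0],[0,-1,0,0],[0,-1,0,0],[0,-0.3,0,0],[0,0,0,0],[0,0,0,0]]]'

```text
time_s: 45.3
ee_pos: [444.2, 99.8, 177.0]
ee_rot: [-1.57, -0.002, 3.101]
ft_force: [-0.6, -0.0, -2.0]
grip_width: 39.5
```

Run:
```python
from h import *
st();d=snap('wrist');save(d,'w17.png')
o=old('/tmp/w1.npz')
# +y plate inner edge from w13 not stored; 
P=cloud(o);m=(P[...,2]>88)&(P[...,2]<95)&(abs(P[...,0]-640)<40);print(P[m][:,1].max())
s=snap('scene');save(s,'s17.png',(150,120,330,270),4)
```

```text
t 45.3 pos [444.2  99.8 177. ] yaw [-1.570e+00 -2.000e-03  3.101e+00] f [-0.6 -0.  -2. ] j [-0.4   0.24  0.07  2.06 -0.02  0.84 -1.93] w 39.5
75.53361662719782
```

View pics/w17.png

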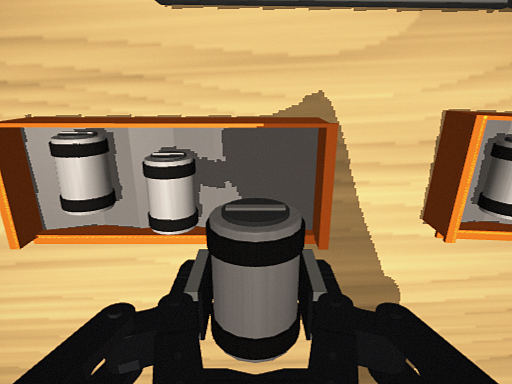

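View pics/s17.png

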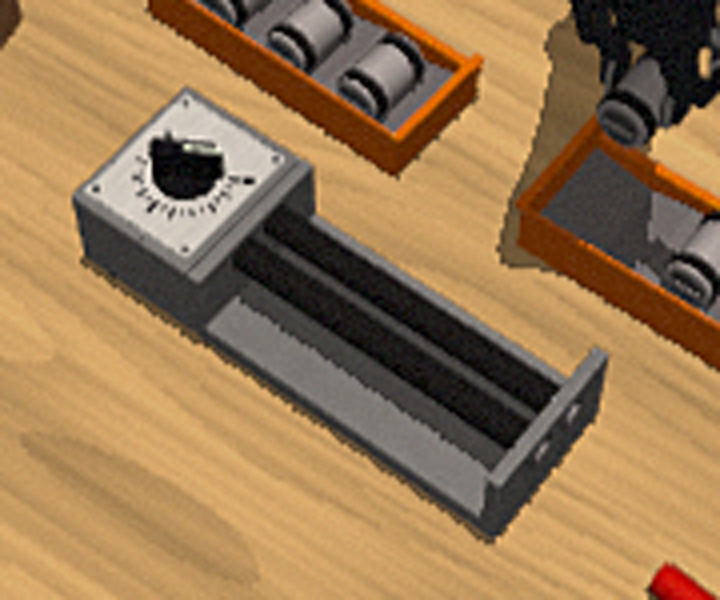

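Call:
carry_out --series '[[[0,0,0,-1],[0,0,0,-1],[0,0,0,-1],[0,0,0,-1],[0,0,0,-1],[0,0,0,-1],[0,0,0,-1],[0,0,0,-1],[0,0,0,-1],[0,0,0,-1],[0,0,0,-1],[0,0,0,-1]]]'

```text
time_s: 46.9
ee_pos: [444.5, 99.8, 177.3]
ee_rot: [-1.572, -0.001, -1.739]
ft_force: [1.1, -0.4, -2.4]
grip_width: 39.7
```

Call:
carry_out --series '[[[0,0,0,-0.97],[0.64,0,0.99,0],[0.64,0,0.99,0],[0.64,0,0.99,0],[0.64,0,0.99,0],[0.64,0,0.99,0],[0.64,0,0.99,0],[0.64,0,0.99,0],[0,0,0,0],[0,0,0,0]]]'

```text
time_s: 48.15
ee_pos: [644.2, -45.1, 176.9]
ee_rot: [-1.573, 0.001, -1.626]
ft_force: [-0.1, -0.2, -2.3]
grip_width: 39.6
```

Run:
```python
from h import *
st();d=snap('wrist');save(d,'w18.png')
print(totool([644.7,-46,112]))
```

```text
t 48.15 pos [644.2 -45.1 176.9] yaw [-1.573e+00  1.000e-03 -1.626e+00] f [-0.1 -0.2 -2.3] j [ 0.07  0.53 -0.12  1.59  0.07  1.03 -0.13] w 39.6
[ 1.29038849 65.30633447  0.7193191 ]
```

View pics/w18.png

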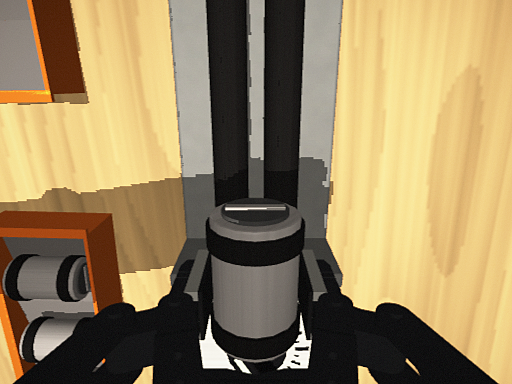

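Call:
carry_out --series '[[[0.04,0.9,0.02,0],[0,0.8,0,0],[0,0.3,0,0],[0,0.15,0,0],[0,0,0,0]]]'

```text
time_s: 48.82
ee_pos: [645.8, -46.6, 114.1]
ee_rot: [-1.57, 0.0, -1.626]
ft_force: [0.8, 0.9, -0.8]
grip_width: 39.6
```

Call:
carry_out --series '[[[0,0.08,0,0],[0,0,0,0],[0,0,0,0]]]'

```text
time_s: 49.2
ee_pos: [646.1, -46.8, 111.9]
ee_rot: [-1.569, 0.0, -1.626]
ft_force: [-0.2, 1.0, 2.0]
grip_width: 39.7
```

Call:
carry_out --series '[[[0,0,-0.03,0],[0,0,0,0],[0,0,0,0],[0,0,0,0]]]' --jaw 0.7

```text
time_s: 49.7
ee_pos: [644.7, -46.8, 111.2]
ee_rot: [-1.571, -0.0, -1.626]
ft_force: [0.2, 0.3, 0.0]
grip_width: 59.6
```

Call:
carry_out --series '[[[0,-0.5,0,0],[0,-1,0,0],[0,-0.9,0,0],[0,0,0,0],[0,0,0,0]]]'

```text
time_s: 50.32
ee_pos: [644.5, -46.8, 183.4]
ee_rot: [-1.571, -0.0, -1.626]
ft_force: [-0.4, 1.2, -0.1]
grip_width: 59.9
```

Run:
```python
from h import *
st();d=snap('wrist');save(d,'w19.png');jars(d,112,130,(600,690),(-90,160))
s=snap('scene');print(binfit([s],(440,-190)),binfit([s],(448,172)))
```

```text
t 50.325 pos [644.5 -46.8 183.4] yaw [-1.571 -0.    -1.626] f [-0.4  1.2 -0.1] j [ 0.07  0.53 -0.12  1.58  0.07  1.04 -0.13] w 59.9
jar 5666 125.8 [array([644.5, -47.4]), array([66.4, 40.7]), np.float64(86.9)]
(array([ 4.36042e+02, -1.98884e+02, -7.80000e-02]), 562, np.float64(1.26)) (array([ 4.5051e+02,  1.7463e+02, -4.0000e-02]), 898, np.float64(1.05))
```

View pics/w19.png

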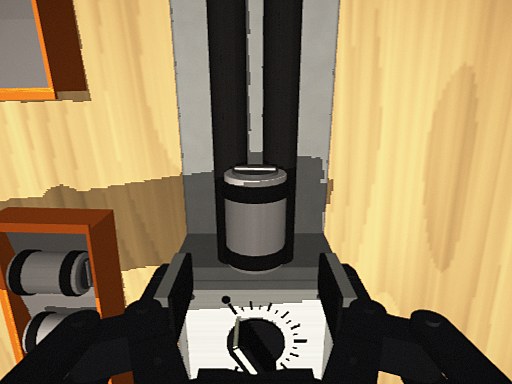

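Call:
carry_out --series '[[[-0.87,0,-0.89,0],[-0.87,0,-0.89,0],[-0.87,0,-0.89,0],[-0.87,0,-0.89,0],[-0.87,0,-0.89,0],[-0.87,0,-0.89,0],[-0.87,0,-0.89,0],[-0.87,0,-0.89,0],[0,0,0,1],[0,0,0,1],[0,0,0,1],[0,0,0,1]]]' --jaw 0.75

```text
time_s: 51.92
ee_pos: [442.5, 173.3, 182.6]
ee_rot: [-1.572, -0.001, -2.11]
ft_force: [0.3, 0.7, 0.6]
grip_width: 64.2
```

Call:
carry_out --series '[[[0,0,0,1],[0,0,0,1],[0,0,0,1],[0,0,0,1],[0,0,0,1],[0,0,0,1],[0,0,0,1],[0,0,0,1],[0,0,0,0.97],[0,0,0,0],[0,0,0,0]]]'

```text
time_s: 53.3
ee_pos: [442.8, 173.4, 182.9]
ee_rot: [-1.57, -0.001, 3.103]
ft_force: [0.0, 0.4, 0.5]
grip_width: 64.2
```

Run:
```python
from h import *
st();d=snap('wrist');save(d,'w20.png');print(binfit([d],(448,172)))
jars(d,38,60,(390,498),(60,300))
print(totool([442.3,173.4,33]))
```

```text
t 53.3 pos [442.8 173.4 182.9] yaw [-1.570e+00 -1.000e-03  3.103e+00] f [0.  0.4 0.5] j [-0.54  0.26  0.07  2.01 -0.02  0.87 -2.07] w 64.2
(array([ 4.51272e+02,  1.73004e+02, -4.70000e-02]), 8933, np.float64(1.22))
jar 163 52.1 [array([486.6, 299.3]), array([ 1.4, 22.8]), np.float64(89.5)]
jar 3253 50.2 [array([462.9, 246.6]), array([38.8, 66.1]), np.float64(87.8)]
jar 3077 50.0 [array([442.3, 173.5]), array([39. , 66.1]), np.float64(87.8)]
[ 4.59335340e-01  1.49998603e+02 -3.91948180e-02]
```

View pics/w20.png

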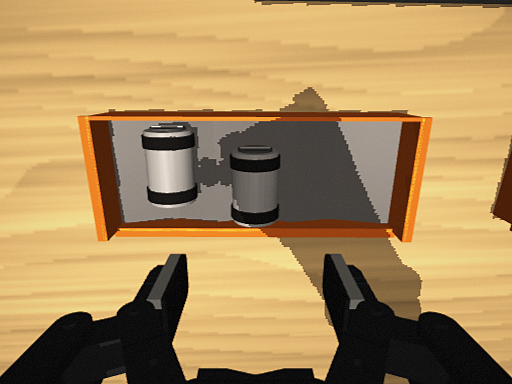

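Jar centred between the fingers (255,185 px); descend 150 mm.

Call:
carry_out --series '[[[0.01,1,0,0],[0,1,0,0],[0,1,0,0],[0,1,0,0],[0,0.6,0,0],[0,0.4,0,0],[0,0,0,0]]]'

```text
time_s: 54.22
ee_pos: [442.3, 173.3, 32.7]
ee_rot: [-1.57, -0.001, 3.101]
ft_force: [0.2, 0.8, -0.1]
grip_width: 63.9
```

Call:
carry_out --series '[[[0,0,0,0],[0,0,0,0],[0,0,0,0],[0,0,0,0],[0,0,0,0]]]' --jaw 0

```text
time_s: 54.85
ee_pos: [443.2, 173.7, 34.1]
ee_rot: [-1.572, 0.001, 3.101]
ft_force: [-1.1, -0.5, 7.6]
grip_width: 39.7
```

Call:
carry_out --series '[[[0,-0.5,0,0],[0,-1,0,0],[0,-1,0,0],[0,-1,0,0],[0,-1,0,0],[0,-0.3,0,0],[0,0,0,0]]]'

```text
time_s: 55.72
ee_pos: [442.7, 173.5, 177.5]
ee_rot: [-1.571, 0.001, 3.101]
ft_force: [0.5, -0.1, -3.0]
grip_width: 39.4
```

Run:
```python
from h import *
st();d=snap('wrist');save(d,'w21.png')
```

```text
t 55.725 pos [442.7 173.5 177.5] yaw [-1.571e+00  1.000e-03  3.101e+00] f [ 0.5 -0.1 -3. ] j [-0.54  0.27  0.07  2.02 -0.03  0.85 -2.07] w 39.4
```

View pics/w21.png

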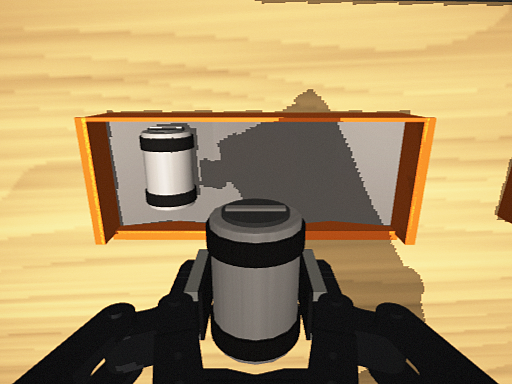

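Call:
carry_out --series '[[[0,0,0,-1],[0,0,0,-1],[0,0,0,-1],[0,0,0,-1],[0,0,0,-1],[0,0,0,-1],[0,0,0,-1],[0,0,0,-1],[0,0,0,-1],[0,0,0,-1],[0,0,0,-1],[0,0,0,-1]]]'

```text
time_s: 57.28
ee_pos: [441.8, 173.1, 175.7]
ee_rot: [-1.573, -0.001, -1.739]
ft_force: [0.0, 0.9, -3.0]
grip_width: 39.5
```

Call:
carry_out --series '[[[0,0,0,-0.97],[0.54,0,0.89,0],[0.54,0,0.89,0],[0.54,0,0.89,0],[0.54,0,0.89,0],[0.54,0,0.89,0],[0.54,0,0.89,0],[0.54,0,0.89,0],[0.54,0,0.89,0],[0,0,0,0],[0,0,0,0]]]'

```text
time_s: 58.65
ee_pos: [647.6, 32.7, 175.5]
ee_rot: [-1.574, 0.0, -1.626]
ft_force: [-0.4, 0.8, -3.4]
grip_width: 39.8
```

Run:
```python
from h import *
st();d=snap('wrist');save(d,'w22.png')
print(totool([648.8,31,112]))
```

```text
t 58.65 pos [647.6  32.7 175.5] yaw [-1.574  0.    -1.626] f [-0.4  0.8 -3.4] j [-0.04  0.54 -0.14  1.58  0.08  1.03 -0.26] w 39.8
[ 2.08158318 64.00121368  1.44409694]
```

Call:
carry_out --series '[[[0.06,0.9,0.02,0],[0,0.8,0,0],[0,0.3,0,0],[0,0.15,0,0],[0,0,0,0],[0,0,0,0]]]'

```text
time_s: 59.45
ee_pos: [649.8, 30.6, 113.6]
ee_rot: [-1.569, 0.0, -1.626]
ft_force: [-0.8, 0.4, -2.0]
grip_width: 39.3
```

Call:
carry_out --series '[[[0,0.09,-0.03,0],[0,0,0,0],[0,0,0,0]]]'

```text
time_s: 59.82
ee_pos: [648.5, 30.5, 110.2]
ee_rot: [-1.57, 0.0, -1.626]
ft_force: [-0.4, 0.3, -1.7]
grip_width: 39.7
```

Call:
carry_out --series '[[[0,0.06,0,0],[0,0,0,0],[0,0,0,0]]]'

```text
time_s: 60.2
ee_pos: [648.6, 30.5, 110.0]
ee_rot: [-1.57, 0.0, -1.626]
ft_force: [-4.2, -0.6, 12.9]
grip_width: 39.8
```

Contact (12.9 N). Release.

Call:
carry_out --series '[[[0,-0.03,0,0],[0,0,0,0],[0,0,0,0],[0,0,0,0]]]' --jaw 0.7

```text
time_s: 60.7
ee_pos: [648.3, 30.5, 108.9]
ee_rot: [-1.571, -0.0, -1.626]
ft_force: [-0.5, -0.1, 0.1]
grip_width: 60.0
```

Call:
carry_out --series '[[[0,-0.5,0,0],[0,-1,0,0],[0,-0.9,0,0],[0,0,0,0],[0,0,0,0]]]'

```text
time_s: 61.32
ee_pos: [648.2, 30.4, 181.3]
ee_rot: [-1.571, -0.0, -1.626]
ft_force: [-0.1, -0.3, -0.1]
grip_width: 59.9
```

Run:
```python
from h import *
st();d=snap('wrist');save(d,'w23.png');jars(d,112,130,(600,690),(-90,160))
P=cloud(d);m=(P[...,2]>88)&(P[...,2]<95)&(P[...,1]>135)&(abs(P[...,0]-655)<60);q=P[m];print(len(q),cv2.minAreaRect(q[:,:2].astype(np.float32)))
s=snap('scene');print(binfit([s],(440,-190)),binfit([s],(448,172)))
```

```text
t 61.325 pos [648.2  30.4 181.3] yaw [-1.571 -0.    -1.626] f [-0.1 -0.3 -0.1] j [-0.04  0.53 -0.14  1.58  0.08  1.04 -0.26] w 59.9
jar 5794 125.8 [array([648.6,  29.5]), array([66.6, 40.8]), np.float64(87.0)]
jar 4322 125.7 [array([644.6, -47.4]), array([67.6, 40.8]), np.float64(86.7)]
2395 ((654.5787963867188, 149.25144958496094), (22.81789779663086, 120.32681274414062), 86.95561981201172)
(array([ 4.36225e+02, -1.99499e+02, -8.20000e-02]), 544, np.float64(1.23)) (array([ 4.50569e+02,  1.74540e+02, -4.10000e-02]), 942, np.float64(1.16))
```

View pics/w23.png

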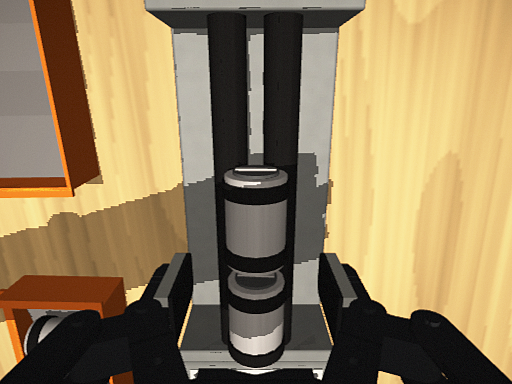

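Call:
carry_out --series '[[[-0.86,0,-0.82,0],[-0.86,0,-0.82,0],[-0.86,0,-0.82,0],[-0.86,0,-0.82,0],[-0.86,0,-0.82,0],[-0.86,0,-0.82,0],[-0.86,0,-0.82,0],[-0.86,0,-0.82,0],[0,0,0,1],[0,0,0,1],[0,0,0,1],[0,0,0,1]]]' --jaw 0.75

```text
time_s: 62.92
ee_pos: [462.8, 247.2, 180.4]
ee_rot: [-1.571, -0.001, -2.11]
ft_force: [0.2, -0.4, 1.0]
grip_width: 63.7
```

Call:
carry_out --series '[[[0,0,0,1],[0,0,0,1],[0,0,0,1],[0,0,0,1],[0,0,0,1],[0,0,0,1],[0,0,0,1],[0,0,0,1],[0,0,0,0.97],[0,0,0,0],[0,0,0,0]]]'

```text
time_s: 64.3
ee_pos: [463.0, 247.4, 180.8]
ee_rot: [-1.57, -0.001, 3.103]
ft_force: [0.1, -0.4, -0.6]
grip_width: 63.9
```

Run:
```python
from h import *
st();d=snap('wrist');save(d,'w24.png');print(binfit([d],(448,172)))
jars(d,38,60,(390,498),(60,295))
print(totool([462.9,246.6,33]))
```

```text
t 64.3 pos [463.  247.4 180.8] yaw [-1.570e+00 -1.000e-03  3.103e+00] f [ 0.1 -0.4 -0.6] j [-0.68  0.34  0.12  1.9  -0.05  0.9  -2.15] w 63.9
(array([ 4.51064e+02,  1.73978e+02, -4.20000e-02]), 11765, np.float64(0.88))
jar 3133 50.0 [array([463., 247.]), array([39.5, 65.9]), np.float64(87.9)]
[  0.18124534 147.8724148    0.70881868]
```

View pics/w24.png

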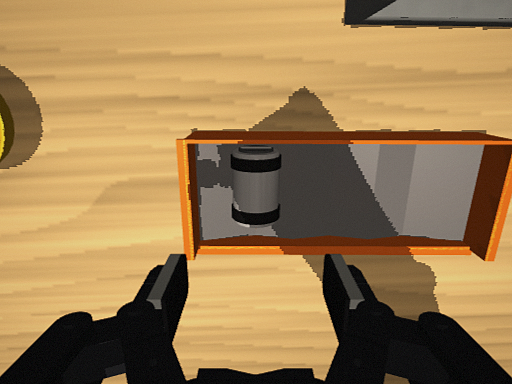

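Call:
carry_out --series '[[[0,1,0.02,0],[0,1,0,0],[0,1,0,0],[0,1,0,0],[0,0.6,0,0],[0,0.33,0,0],[0,0,0,0]]]'

```text
time_s: 65.22
ee_pos: [463.1, 246.7, 32.9]
ee_rot: [-1.57, -0.001, 3.101]
ft_force: [-0.5, -0.0, 0.3]
grip_width: 63.6
```

Call:
carry_out --series '[[[0,0,0,0],[0,0,0,0],[0,0,0,0],[0,0,0,0],[0,0,0,0]]]' --jaw 0

```text
time_s: 65.85
ee_pos: [463.8, 247.2, 34.2]
ee_rot: [-1.572, 0.001, 3.101]
ft_force: [-1.0, -1.1, 7.3]
grip_width: 40.0
```

Call:
carry_out --series '[[[0,-0.5,0,0],[0,-1,0,0],[0,-1,0,0],[0,-1,0,0],[0,-1,0,0],[0,-0.3,0,0],[0,0,0,0]]]'

```text
time_s: 66.72
ee_pos: [463.3, 246.9, 177.6]
ee_rot: [-1.571, 0.001, 3.101]
ft_force: [0.4, 0.6, -2.4]
grip_width: 39.4
```

Call:
carry_out --series '[[[0,0,0,-1],[0,0,0,-1],[0,0,0,-1],[0,0,0,-1],[0,0,0,-1],[0,0,0,-1],[0,0,0,-1],[0,0,0,-1],[0,0,0,-1],[0,0,0,-1],[0,0,0,-1],[0,0,0,-1]]]'

```text
time_s: 68.22
ee_pos: [462.4, 246.3, 175.6]
ee_rot: [-1.573, -0.002, -1.738]
ft_force: [0.2, 0.0, -2.0]
grip_width: 39.5
```

Call:
carry_out --series '[[[0,0,0,-0.97],[0,0,0,0],[0,0,0,0]]]'

```text
time_s: 68.6
ee_pos: [462.9, 246.6, 176.4]
ee_rot: [-1.572, -0.001, -1.629]
ft_force: [0.6, 0.4, -2.0]
grip_width: 39.6
```

Run:
```python
from h import *
st();print(totool([652.8,108.5,175]))
```

```text
t 68.6 pos [462.9 246.6 176.4] yaw [-1.572e+00 -1.000e-03 -1.629e+00] f [ 0.6  0.4 -2. ] j [-0.42  0.36 -0.22  1.89  0.1   0.91 -0.75] w 39.6
[126.84286972   1.27544303 197.58486579]
```

Call:
carry_out --series '[[[0.53,0,0.82,0],[0.53,0,0.82,0],[0.53,0,0.82,0],[0.53,0,0.82,0],[0.53,0,0.82,0],[0.53,0,0.82,0],[0.53,0,0.82,0],[0.53,0,0.84,0],[0,0,0,0],[0,0,0,0]]]'

```text
time_s: 69.85
ee_pos: [652.7, 109.5, 176.6]
ee_rot: [-1.572, 0.0, -1.627]
ft_force: [-0.4, 0.3, -2.8]
grip_width: 39.5
```

Run:
```python
from h import *
st();print(totool([652.8,108.5,112]));d=snap('wrist');save(d,'w25.png')
```

```text
t 69.85 pos [652.7 109.5 176.6] yaw [-1.572  0.    -1.627] f [-0.4  0.3 -2.8] j [-0.15  0.56 -0.16  1.54  0.09  1.05 -0.38] w 39.5
[ 1.00276129 64.64632608  0.24746061]
```

View pics/w25.png

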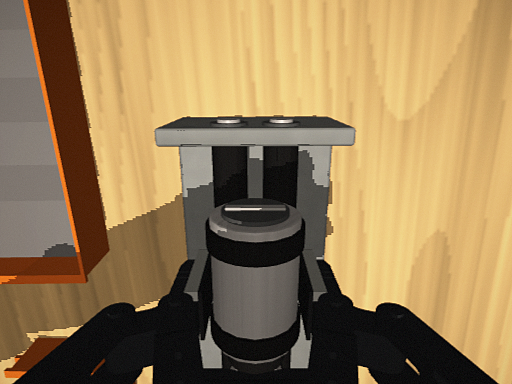

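Call:
carry_out --series '[[[0.04,0.9,0,0],[0,0.8,0,0],[0,0.3,0,0],[0,0.15,0,0],[0,0,0,0],[0,0,0,0]]]'

```text
time_s: 70.65
ee_pos: [653.8, 107.9, 113.6]
ee_rot: [-1.569, 0.0, -1.626]
ft_force: [-0.4, 0.5, -2.2]
grip_width: 39.6
```

Call:
carry_out --series '[[[0,0.05,0,0],[0,0,0,0],[0,0,0,0]]]'

```text
time_s: 71.03
ee_pos: [653.3, 107.7, 111.3]
ee_rot: [-1.571, 0.0, -1.626]
ft_force: [-0.1, -0.5, -1.9]
grip_width: 39.5
```

Call:
carry_out --series '[[[0,0.05,0,0],[0,0,0,0],[0,0,0,0]]]'

```text
time_s: 71.4
ee_pos: [653.4, 107.7, 110.6]
ee_rot: [-1.57, 0.0, -1.626]
ft_force: [-2.3, -0.2, 5.2]
grip_width: 39.6
```

Call:
carry_out --series '[[[0,0,0,0],[0,0,0,0],[0,0,0,0],[0,0,0,0]]]' --jaw 0.7

```text
time_s: 71.9
ee_pos: [653.2, 107.8, 109.6]
ee_rot: [-1.571, -0.0, -1.626]
ft_force: [0.1, -0.2, -0.8]
grip_width: 59.7
```

Call:
carry_out --series '[[[0,-0.5,0,0],[0,-1,0,0],[0,-1,0,0],[0,-1,0,0],[0,-1,0,0],[0,0,0,0],[0,0,0,0]]]'

```text
time_s: 72.78
ee_pos: [653.0, 107.7, 244.9]
ee_rot: [-1.571, -0.0, -1.626]
ft_force: [-0.3, -0.1, -0.4]
grip_width: 60.2
```

Run:
```python
from h import *
st();d=snap('wrist');save(d,'w26.png');jars(d,112,130,(600,690),(-90,160))
s=snap('scene');save(s,'s26.png',(130,80,400,270),2.9);print(binfit([s],(440,-190)),binfit([s],(448,172)))
jars(s,38,60,(370,480),(-320,-80),80)
jars(s,112,140,(600,690),(-100,160),50)
print(totool([638.7,-163.2,240]))
```

```text
t 72.775 pos [653.  107.7 244.9] yaw [-1.571 -0.    -1.626] f [-0.3 -0.1 -0.4] j [-0.14  0.5  -0.16  1.46  0.08  1.18 -0.37] w 60.2
jar 3562 125.8 [array([652.9, 107.2]), array([66.5, 40.4]), np.float64(86.5)]
jar 2844 125.7 [array([649.2,  30. ]), array([66.7, 40.6]), np.float64(87.7)]
jar 2192 125.4 [array([645.2, -45.4]), array([63.3, 39.5]), np.float64(87.0)]
(array([ 4.36173e+02, -1.99442e+02, -8.00000e-02]), 763, np.float64(1.26)) (array([ 4.50658e+02,  1.74920e+02, -4.30000e-02]), 874, np.float64(1.15))
jar 191 54.4 [array([ 438. , -273.5]), array([42.5, 83.1]), np.float64(85.1)]
jar 200 54.3 [array([ 436.4, -199.2]), array([39. , 73.3]), np.float64(87.7)]
jar 210 54.5 [array([ 442.1, -125. ]), array([39.9, 70. ]), np.float64(83.7)]
jar 288 130.2 [array([645.3, -46.5]), array([66.6, 40.8]), np.float64(88.3)]
jar 303 129.3 [array([649.8,  29.3]), array([66.8, 43.1]), np.float64(85.6)]
jar 313 130.1 [array([653.5, 106.8]), array([41.4, 66.4]), np.float64(0.8)]
[271.09603839   4.04012994   0.9710608 ]
```

View pics/w26.png

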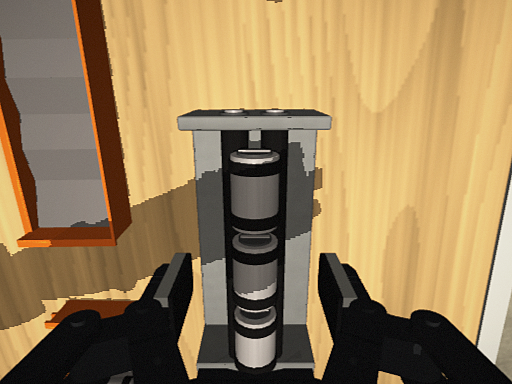

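View pics/s26.png

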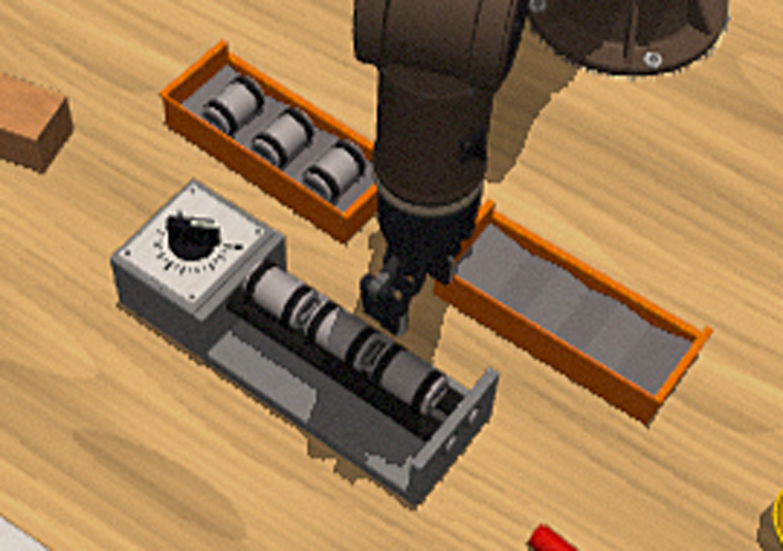

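Call:
carry_out --series '[[[1,0,0,0],[1,0,0,0],[1,0,0,0],[1,0,0,0],[1,0,0,0],[1,0,0,0],[1,0,0,0],[1,0,0,0],[1,0,0.03,0],[0.02,0,0,-1],[0,0,0,-1],[0,0,0,-1]]]' --jaw 0.7

```text
time_s: 74.38
ee_pos: [638.7, -162.5, 243.6]
ee_rot: [-1.572, 0.001, -1.262]
ft_force: [-0.3, 0.8, 1.0]
grip_width: 59.7
```

Call:
carry_out --series '[[[0,0,0,-1],[0,0,0,-0.37],[0,0,0,0],[0,0,0,0]]]'

```text
time_s: 74.88
ee_pos: [639.0, -162.5, 244.2]
ee_rot: [-1.571, 0.001, -1.103]
ft_force: [-0.0, 0.3, 0.2]
grip_width: 60.0
```

Run:
```python
from h import *
st();d=snap('wrist');save(d,'w27.png',(160,120,360,270),4)
print(totool([638.8,-163,115]))
P=cloud(d);q=P[(P[...,2]>123)&(P[...,2]<130)&(P[...,1]<-120)&(d['range_z']>0)&(abs(P[...,0]-640)<50)]
print(len(q),cv2.minAreaRect(q[:,:2].astype(np.float32)))
```

```text
t 74.875 pos [ 639.  -162.5  244.2] yaw [-1.571e+00  1.000e-03 -1.103e+00] f [-0.   0.3  0.2] j [ 0.32  0.51 -0.23  1.46  0.12  1.18  0.54] w 60.0
[  0.41539869 129.37761994  -0.42404405]
996 ((636.9105224609375, -159.15847778320312), (13.369165420532227, 51.682411193847656), 27.23281478881836)
```

View pics/w27.png

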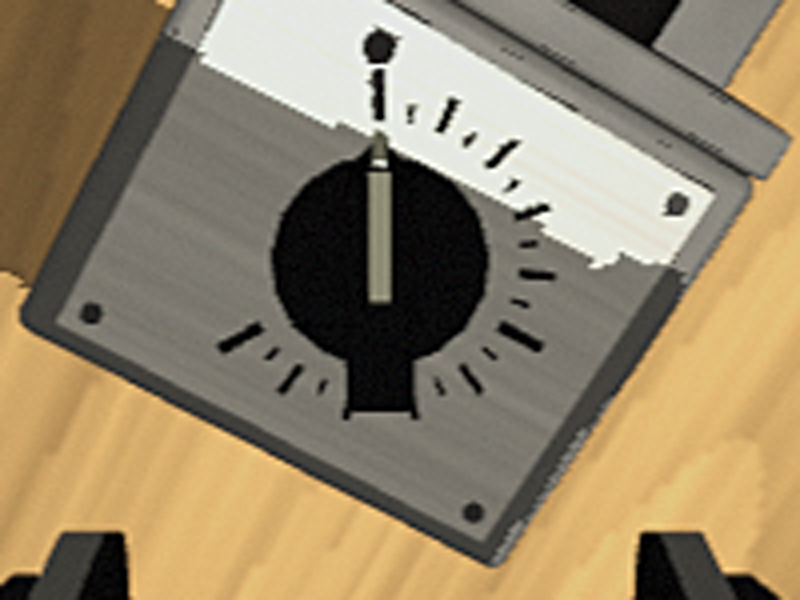

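Call:
carry_out --series '[[[0.01,1,-0.01,0],[0,1,0,0],[0,1,0,0],[0,0.9,0,0],[0,0.4,0,0],[0,0,0,0],[0,0,0,0]]]'

```text
time_s: 75.8
ee_pos: [639.9, -163.0, 117.0]
ee_rot: [-1.569, -0.001, -1.102]
ft_force: [0.5, -0.5, 0.3]
grip_width: 60.1
```

Call:
carry_out --series '[[[0,0,0,0],[0,0,0,0],[0,0,0,0],[0,0,0,0],[0,0,0,0],[0,0,0,0],[0,0,0,0]]]' --jaw 0 --newtons 40

```text
time_s: 76.68
ee_pos: [638.9, -163.1, 116.4]
ee_rot: [-1.571, -0.0, -1.102]
ft_force: [-2.3, -1.1, 5.2]
grip_width: 13.2
```

Call:
carry_out --series '[[[0,0,0,0.7],[0,0,0,1],[0,0,0,1],[0,0,0,1],[0,0,0,1],[0,0,0,1],[0,0,0,1],[0,0,0,1],[0,0,0,1],[0,0,0,1],[0,0,0,1],[0,0,0,1]]]'

```text
time_s: 78.18
ee_pos: [638.1, -163.0, 116.3]
ee_rot: [-1.572, -0.001, -2.51]
ft_force: [-5.0, -0.0, 8.2]
grip_width: 13.2
```

Call:
carry_out --series '[[[0,0,0,1],[0,0,0,0.8],[0,0,0,0.47],[0,0,0,0],[0,0,0,0]]]'

```text
time_s: 78.8
ee_pos: [638.0, -162.9, 116.3]
ee_rot: [-1.572, -0.001, -2.778]
ft_force: [-6.8, 1.6, 9.1]
grip_width: 12.8
```

Run:
```python
from h import *
st();print(r.read_state()['wrist_torque']);d=snap('wrist');save(d,'w28.png',(160,120,360,270),4)
```

```text
t 78.8 pos [ 638.  -162.9  116.3] yaw [-1.572e+00 -1.000e-03 -2.778e+00] f [-6.8  1.6  9.1] j [ 0.02  0.61  0.22  1.64 -0.16  0.91 -0.9 ] w 12.8
[ 0.09900229  1.35797635 -0.05422505]
```

View pics/w28.png

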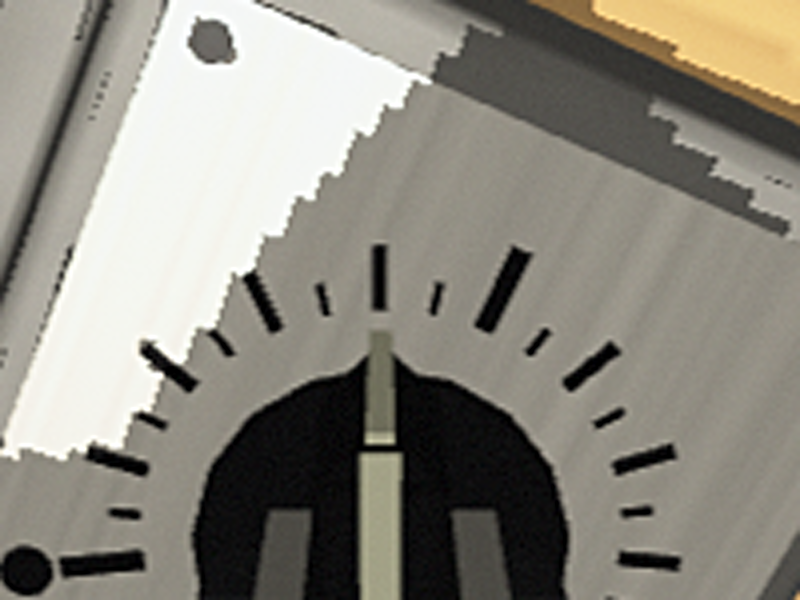

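Call:
carry_out --series '[[[0,0,0,0],[0,0,0,0],[0,0,0,0],[0,0,0,0],[0,0,0,0]]]' --jaw 1

```text
time_s: 79.47
ee_pos: [639.1, -162.9, 115.7]
ee_rot: [-1.571, 0.0, -2.778]
ft_force: [0.7, 0.8, 0.2]
grip_width: 85.6
```

Call:
carry_out --series '[[[0,-0.5,0,0],[0,-1,0,0],[0,-1,0,0],[0,-1,0,0],[0,-1,0,0],[0,0,0,0],[0,0,0,0]]]'

```text
time_s: 80.35
ee_pos: [638.9, -162.8, 250.9]
ee_rot: [-1.571, 0.0, -2.778]
ft_force: [0.6, -0.4, -1.7]
grip_width: 85.3
```

Run:
```python
from h import *
st();d=snap('wrist');save(d,'w29.png',(160,120,360,270),4)
s=snap('scene');save(s,'s29.png',(130,80,460,330),2.4);print(binfit([s],(440,-190)))
jars(s,38,60,(370,480),(-320,-80),80)
jars(s,112,140,(600,690),(-100,160),50)
```

```text
t 80.35 pos [ 638.9 -162.8  250.9] yaw [-1.571  0.    -2.778] f [ 0.6 -0.4 -1.7] j [ 0.    0.49  0.26  1.49 -0.13  1.18 -0.93] w 85.3
(array([ 4.36089e+02, -1.99197e+02, -8.00000e-02]), 743, np.float64(1.23))
jar 194 54.7 [array([ 437.5, -197.8]), array([67.9, 42.3]), np.float64(0.4)]
jar 205 55.8 [array([ 442.3, -125.7]), array([39.2, 67.5]), np.float64(84.8)]
jar 289 130.5 [array([645.6, -47.2]), array([67.8, 39.9]), np.float64(87.9)]
jar 302 130.1 [array([649.3,  29.7]), array([67.4, 43.4]), np.float64(88.2)]
jar 312 129.2 [array([654.6, 106.6]), array([68., 40.]), np.float64(88.5)]
```

View pics/w29.png

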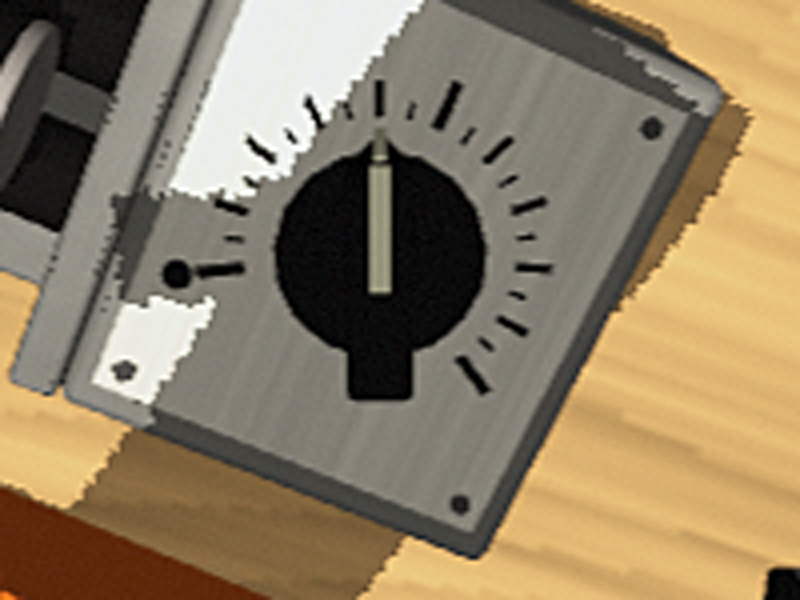

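View pics/s29.png

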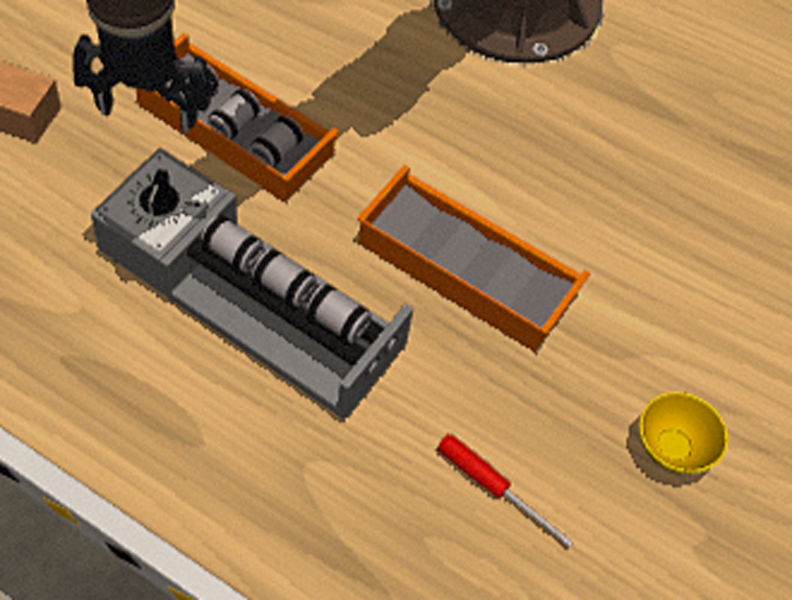

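The dial stands exactly at mark 4, with its line at (379,165) pointing at the fourth line (379,98). Three jars lie on the rollers and fresh bin is empty. The third finished jar is behind the gripper in this view, though the last wrist and scene pictures showed it in its groove. Handing in.

```bash
python3 -c "
from h import *
print(workorder.sign_off())"
```

```text
the job is handed in; nothing more can be done
None
```

The changeover is done and handed in at about 80 s of the 210 s allowed.

- **Work done:** I turned the dial from about 6.5 back to its stop at 0. Then I moved the three finished jars into the grooves of the empty bin and laid the three fresh jars end to end between the rollers. Last, I set the dial to 4.
- **Bin knocked aside:** The finished-jar bin shifted about 25 mm at the start. I noticed before placing anything in it and used its new position.
- **Last checks:** The dial line points at the fourth mark. The three fresh jars lie along the roller line within about 2 mm, at the same height as the original ones. The fresh bin is empty, and the gripper is open and clear at 250 mm.
- **Check that was incomplete:** In the final scene picture the gripper hid the third finished jar. It was last seen in its groove before I set the dial.
- **Measurement spread:** The cameras disagreed on bin position by up to about 5 mm, with the side camera off from the other two. I went by the wrist and scene cameras, and the jars settled correctly.

I did not touch the tub, carton or screwdriver.

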